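# Clear the carver's tray and set out the gouges in a row

## Task

First clear the tote off the tray by hanging it by its dowel handle on the stand's two hooks, and let go of it. Then take the three gouges from the sloping rest and lay them in a neat row on the tray, each squarely on the painted shape with its own butt colour and pointing the same way as the shape. Leave the mallet, the carved panel and the oil bottle where they are.

Things in the scene. Friction and masses are not known exactly. Their poses are not given: they have to be found in the camera images.
- tote: Open wooden carry tote, 100 (x) x 160 (y) x 60 mm box with two 40 mm wide end boards rising from its short sides to 165 mm and a round wooden dowel handle between them. It stands on the tray. Origin: centre of its underside; z up; the dowel runs along its y. About 0.45 kg, its weight centred below the dowel.
- tote_bar (a point): Middle of the tote's dowel handle (dowel 16 mm thick, 142 mm free length between the end boards), 150 mm above the tote's underside and 90 mm above the rim of its box; axes as the tote's.
- stand: Fixed stand: dark wooden base 170 x 190 x 14 mm, one steel post 20 mm thick, 90 mm behind (+x of) the hooks, and a crossbar carrying two brass hooks side by side that point to the stand's -x. Origin: on the table straight below the seat of the hooks.
- hook_seat (a point): Midway between the hooks, where the dowel's centre lies when hung, 245 mm above the table; x from hook tips to post, y from hook to hook. Hooks: 10 mm bars at y = -44 and +44 mm, seats 24 mm long in x, underside 18 mm below this point; upturned tips at x = -35 mm end 23 mm above it; crossbar at x = 90 mm, top 18 mm above it. Open side -x; fingers fit between the hooks.
- tray: Fixed flat tray, grey-green board 236 x 236 mm, its floor 12 mm above the table, with wooden lips along its -x and +x edges only, 10 mm higher than the floor. Three gouge shapes are painted on it side by side, pointing along its x. Origin: centre of its underside; z up.
- rest: Fixed wooden sloping rest, 236 mm wide along its y, on which the gouges lie side by side about 75 mm apart. Its face rises along its +x at 0.55 rad (31.5 degrees) from a 14 mm high bottom ledge, against which the butt ends bear, to about 135 mm above the table. The face is 66 mm high straight above the origin, which is at table height.
- gouge_red: Carving gouge with a dark wooden handle, 102 x 26 x 26 mm, square in section, whose butt end (24 mm) is red, brass ferrule and steel blade, 170 mm long in all. It starts on the rest, blade uphill. Origin: on the handle's axis 50 mm from the butt end (13 mm above what it lies on); x along the gouge towards the blade; z away from the face it lies on. About 0.12 kg.
- gouge_red_tip (a point): Tip of the blade of the gouge with the red butt end, 120 mm along x from its origin.
- place_red (a point): Painted gouge shape with the red butt mark on the tray: this point lies on the tray's floor, below where the handle's middle (the gouge's origin) belongs, 40 mm to the tray's -x of its centre line, 75 mm from its neighbour; x points the way the blade should; z up.
- gouge_yellow: Carving gouge with a mid-brown wooden handle, 102 x 26 x 26 mm, square in section, whose butt end (24 mm) is yellow, brass ferrule and steel blade, 170 mm long in all. It starts on the rest, blade uphill. Origin: on the handle's axis 50 mm from the butt end (13 mm above what it lies on); x along the gouge towards the blade; z away from the face it lies on. About 0.12 kg.
- gouge_yellow_tip (a point): Tip of the blade of the gouge with the yellow butt end, 120 mm along x from its origin.
- place_yellow (a point): Painted gouge shape with the yellow butt mark on the tray: this point lies on the tray's floor, below where the handle's middle (the gouge's origin) belongs, 40 mm to the tray's -x of its centre line, 75 mm from its neighbour; x points the way the blade should; z up.
- gouge_blue: Carving gouge with a pale wooden handle, 102 x 26 x 26 mm, square in section, whose butt end (24 mm) is blue, brass ferrule and steel blade, 170 mm long in all. It starts on the rest, blade uphill. Origin: on the handle's axis 50 mm from the butt end (13 mm above what it lies on); x along the gouge towards the blade; z away from the face it lies on. About 0.12 kg.
- gouge_blue_tip (a point): Tip of the blade of the gouge with the blue butt end, 120 mm along x from its origin.
- place_blue (a point): Painted gouge shape with the blue butt mark on the tray: this point lies on the tray's floor, below where the handle's middle (the gouge's origin) belongs, 40 mm to the tray's -x of its centre line, 75 mm from its neighbour; x points the way the blade should; z up.
- mallet: Round wooden carving mallet standing on its head, handle up, 92 mm thick, 200 mm high. Bystander. Origin: centre of its underside.
- carving: Carved wooden rosette panel lying flat, 110 x 150 x 24 mm. Bystander. Origin: centre of its underside.
- oil: Amber bottle of honing oil, 62 mm thick, 150 mm high, standing. Bystander. Origin: centre of its underside.

How it is judged:
On the way, in this order (a step that is already met when the one before it is completed fails the run):
1. the tote hangs by its dowel on both hooks, let go (x of tote_bar in the frame of hook_seat between -0.025 and 0.03 m and y of tote_bar in the frame of hook_seat between -0.025 and 0.025 m and z of tote_bar in the frame of hook_seat between -0.01 and 0.016 m and angle between tote's own z axis and vertical below 0.25 rad and contact force between tote and stand above 1 N and contact force between tote and the fingers below 0.05 N), for 0.2 s.
2. all three gouges lie on their painted shapes, let go (x of gouge_red in the frame of place_red between -0.02 and 0.02 m and y of gouge_red in the frame of place_red between -0.015 and 0.015 m and z of gouge_red in the frame of place_red between 0.006 and 0.02 m and angle between the x axis of each of gouge_red, gouge_yellow, gouge_blue and the x axis of tray, either way round below 0.17 rad and x of gouge_red_tip in the frame of place_red above 0.09 m and contact force between each of gouge_red, gouge_yellow, gouge_blue and the fingers below 0.05 N and linear speed of each of gouge_red, gouge_yellow, gouge_blue below 0.02 m/s and x of gouge_yellow in the frame of place_yellow between -0.02 and 0.02 m and y of gouge_yellow in the frame of place_yellow between -0.015 and 0.015 m and z of gouge_yellow in the frame of place_yellow between 0.006 and 0.02 m and x of gouge_yellow_tip in the frame of place_yellow above 0.09 m and x of gouge_blue in the frame of place_blue between -0.02 and 0.02 m and y of gouge_blue in the frame of place_blue between -0.015 and 0.015 m and z of gouge_blue in the frame of place_blue between 0.006 and 0.02 m and x of gouge_blue_tip in the frame of place_blue above 0.09 m), for 0.2 s.
At the end, for the whole second after the job is handed in: Tote let go, still, hanging within 14 deg of upright, dowel middle within 25 mm of hook seat sideways, -10 to +16 mm in height. Each gouge let go, still, on the tray floor on its colour's shape: handle middle within 15 mm across, 20 mm along, within 10 deg, blade pointing as the shape (all of step 1 and all of step 2 and linear speed of tote below 0.05 m/s); the robot touches nothing.
It fails at once if the mallet, the carved panel or the oil bottle is shifted by more than 25 mm or tipped over (distance of any of mallet, carving, oil from where it was at the start of the episode above 0.025 m or angle between any of mallet, carving, oil's own z axis and vertical above 0.4 rad).
It also fails if it takes over 72 s, if anything falls off the work surface, if the arm or the gripper's body presses on something with over 40 N, if the wrist force passes 120 N, or if a joint passes its speed limit or range.

## Robot

A 7-joint arm with a two-finger parallel gripper is mounted at the origin on the work surface. World frame = base frame: x ahead of the robot, y to its left, z up, the work surface at z = 0. Lengths are in m, angles in rad, forces in N, time in s.
With the tool pointing down it reaches from about 0.4 to 0.875 m from the base axis. Payload 19.3 kg.
Tool frame: the origin (TCP) lies at the very end of the fingers, on their centre line; the grasp point (between the pads) lies bot.grasp_offset behind it (bot.grasp_offset is the distance from the TCP to the grasp point, in m); z points along the fingers, y is the direction in which the jaws open and shut (so a half turn about z gives the same grasp; the last joint's range is limited). The gripper opens to 85 mm and grips with 20 to 120 N. Pads are 22 mm wide; open, the fingers measure 114 mm over their backs; the gripper's body (76 mm by 85 mm) begins 54 mm behind the grasp point. The pads swing forward as they close: fully open they stand 13 mm farther back than shut.
Start: joints at [-1.313, 0.521, -0.036, 1.599, 0.021, 1.021, -0.113], TCP at [0.201, 0.592, 0.231] pointing down, gripper open.
Joint ranges: [-2.91, 2.91], [-0.3, 2.13], [-1.5, 1.42], [0.17, 2.43], [-1.26, 4.41], [0.16, 1.93], [-2.52, 2.52]. Speed limits (rad/s): [1.89, 1.89, 2.39, 2.39, 3.01, 3.01, 3.01].

## Interface

Orientations are given as [roll, pitch, yaw] about the fixed x, y, z axes, in that order (R = Rz(yaw) Ry(pitch) Rx(roll)).
In Python, from workcell import bot gives the robot as it stands. The module is installed in compiled form; this text tells all that it offers.
- The arm moves only by the shell command python3 -m handwheel 'ROWS' [OPENING] [FORCE]. ROWS is JSON, a list of rows, each a list of 6 numbers: the shift along the tool's x, y, z as a fraction of full scale, then the turn, a rotation vector about the tool's x, y, z as a fraction of full scale. In form: [[x, y, z, rx, ry, rz], ...]. A call has 1 to 8 rows; each row shifts and turns the commanded pose from where the row before left it, along the tool's axes as they then stand; what a row does not reach is not made up. Full scale, the value 1, is 0.025 m for a shift and 360 degrees for a turn. A row lasts 1/8 s, in which the tool goes at most 62.5 mm and 10.7 degrees, less where a joint would pass 70% of its speed; a pose out of reach is approached as far as the arm can. A call with a number of a shift or a turn outside -1 to 1 is refused whole. A call with a gripper value outside its range is refused whole. OPENING is the closure, from -1 (fully open) to 1 (shut), set as the call begins (- or left out, the last holds). The fingers move at their own pace and stop on an object; FORCE is the grip in N (left out, the last holds). Time passes only in rows, so rows that do not move let the fingers close. It gives the time, the measured TCP pose, the force and the opening at its end, in the units of the state.
- bot.observe(): the state, without advancing time (a new reading comes with each control period).
- bot.grab_frame(name): name is "scene" or "top" or "wrist"; returns a dict with "pixels" (480x640x3 uint8, blue, green, red), "vertical_fov" (degrees; the focal length in pixels is half the picture's height over the tangent of half this angle, whatever the lens; pixels are square), "cx", "cy" (the principal point, pixels), "D" ([k1, k2, p1, p2, k3] as OpenCV has them; the pictures are not rectified), "R" (3x3) and "t" (3): a world point X has camera coordinates R X + t. Camera axes: x right, y down, z forward; pixel columns grow to the right and rows downward; lengths in m; the calibration is good to about 2 mm. A picture is of the moment at which its call begins. There is no depth.
- bot.job_done(): hands the job in, once; it reports no verdict.
Trained networks look in a picture, given as the dict that the camera call returned (one of the last four; its "shot" number tells which), for a name from the list of things; names that differ only in an ending like _2 or _b are one class to them, and where a whole thing is asked for, a point or a joint stands for the part that bears it (a point fixed in the world has none). Each returns a list of dicts, best first, with "score" (0 to 1); they miss things now and then, are a little off and sometimes report something else, mostly with a low value. They report only what shows in the picture. A call takes as long as a camera call.
- bot.trace(picture, thing): "region" (480x640 bool, what is visible of it) and "point" ([column, row] in pixels, amid what is visible of it).
The state is a dict: "clock": time; "qpos": joint angles; "qd": joint speeds; "joint_efforts": joint torques, N m; "position": TCP position; "tool_rot": TCP orientation; "force": force on the tool from outside, world axes, zero at the start; "moment": the same for the moment, N m; "grip_width": finger opening in m.
Only numpy, scipy, OpenCV 4.12 (cv2) and the standard library are available. Lean on these libraries where they do the work, as an engineer would, in place of code of your own. Each camera call takes 0.05 s, during which the arm holds its last target.

## Working session

There is one attempt and no reset: what is moved stays moved. The work goes in short steps, Python scripts to look and compute and a shell command to move; the robot and the scene stay as the last step left them, time stands still between calls to the robot, and variables do not carry over. Pictures are saved under pics/ and viewed, and the job is handed in when it is done.

```bash
mkdir -p pics; python3 - <<'E'
from workcell import bot
import cv2, pickle
print(bot.observe(), bot.grasp_offset)
for n in ("scene","top","wrist"):
    f=bot.grab_frame(n); cv2.imwrite(f"pics/{n}0.png",f["pixels"]); print(n,f["vertical_fov"],f["cx"],f["cy"],f["D"],f["R"],f["t"])
    pickle.dump(f,open(f"pics/{n}0.pkl","wb"))
E
```

```text
{'clock': 0.0, 'qpos': array([-1.31316621,  0.52200857, -0.0363023 ,  1.6000053 ,  0.02118273,
        1.02107874, -0.11280456]), 'qd': array([-6.37766732e-04, -6.59510450e-04, -1.22247331e-04,  6.64389922e-04,
        8.68872276e-05, -7.07883236e-04,  8.10131024e-04]), 'joint_efforts': array([ 8.18049466e-04, -9.27091455e+01,  1.98040433e+00, -3.69908702e+01,
        1.78784964e-02,  8.38664419e-03, -8.90719707e-05]), 'position': array([0.20118038, 0.5913854 , 0.23073036]), 'tool_rot': array([-3.14047969e+00,  7.68301625e-05,  2.81371719e+00]), 'force': array([-0.674552  , -0.44554068,  1.41234446]), 'moment': array([-0.0063283 , -0.05423716, -0.01200569]), 'grip_width': 0.08543223808165987} 0.0187
scene 45.84222487205404 315.5104086851086 235.55846275346246 [-0.13170511  0.          0.          0.          0.        ] [[ 0.7730865   0.63428908 -0.00382463]
 [ 0.35670033 -0.43972491 -0.82426141]
 [-0.52450179  0.63586113 -0.56619651]] [-0.49734062 -0.09895847  1.89219161]
top 54.70085931204459 314.4962670939433 232.68530688083138 [-0.01442821  0.          0.          0.          0.        ] [[-0.00960751 -0.999939   -0.005449  ]
 [-0.99374703  0.01015394 -0.11119237]
 [ 0.11124092  0.00434664 -0.99378396]] [0.02951441 0.61418961 1.29963349]
wrist 58.71422990354465 322.65701334290446 240.53049725256986 [-0.02965691  0.          0.          0.          0.        ] [[ 3.21379040e-01  9.46950501e-01 -5.11623994e-04]
 [ 9.10047566e-01 -3.08705356e-01  2.76612419e-01]
 [ 2.61780327e-01 -8.93630356e-02 -9.60981430e-01]] [-0.62429542 -0.03624622  0.37844386]
```

View pics/scene0.png

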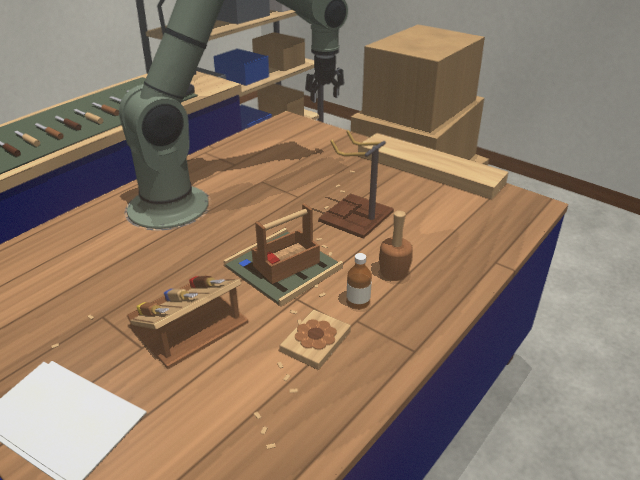

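View pics/top0.png

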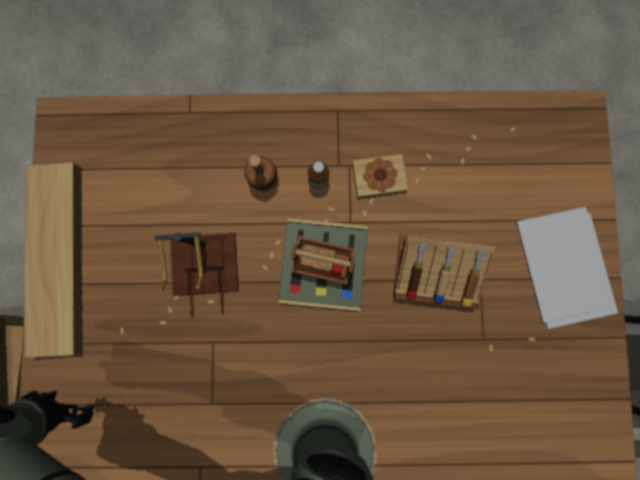

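View pics/wrist0.png

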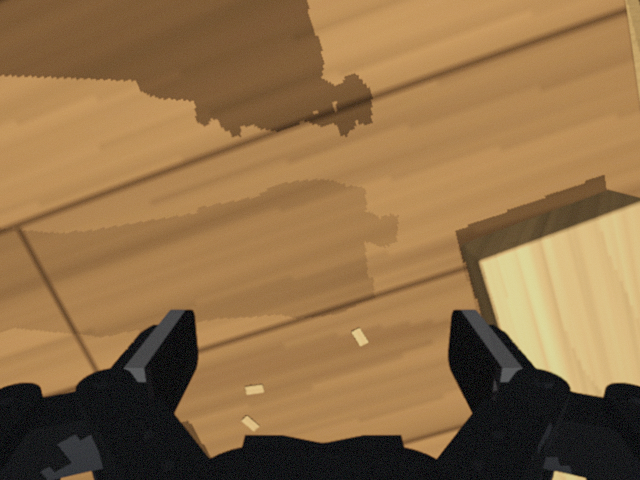

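```bash
cat > h.py <<'E'
import numpy as np, cv2
from scipy.spatial.transform import Rotation as Rn
def K(f):
    F=240/np.tan(np.radians(f["vertical_fov"])/2); return np.array([[F,0,f["cx"]],[0,F,f["cy"]],[0,0,1.]])
def proj(f,X):
    X=np.atleast_2d(np.asarray(X,float)); r,_=cv2.Rodrigues(np.array(f["R"]))
    return cv2.projectPoints(X,r,np.array(f["t"]),K(f),np.array(f["D"]))[0][:,0]
def unproj(f,uv,z):
    p=cv2.undistortPoints(np.array(uv,float).reshape(-1,1,2),K(f),np.array(f["D"]))[:,0]
    d=np.c_[p,np.ones(len(p))]@np.array(f["R"]); o=-np.array(f["R"]).T@np.array(f["t"])
    s=(z-o[2])/d[:,2]; return o+s[:,None]*d
def tri(fs,uvs):
    A=[];b=[]
    for f,uv in zip(fs,uvs):
        p=cv2.undistortPoints(np.array(uv,float).reshape(-1,1,2),K(f),np.array(f["D"]))[0,0]
        R=np.array(f["R"]);t=np.array(f["t"])
        for k in(0,1): A.append(R[k]-p[k]*R[2]); b.append(p[k]*t[2]-t[k])
    return np.linalg.lstsq(np.array(A),np.array(b),rcond=None)[0]
E
python3 - <<'E'
from workcell import bot
import cv2,pickle,numpy as np
from h import *
names=["tote","stand","tray","rest","gouge_red","gouge_yellow","gouge_blue","mallet","carving","oil"]
out={}
for c in("scene","top"):
    f=bot.grab_frame(c); out[c]=f
    im=f["pixels"].copy()
    for n in names:
        r=bot.trace(f,n)
        for q in r[:2]: print(c,n,round(q["score"],2),np.round(q["point"],1),q["region"].sum())
        if r:
            out[c,n]=r[0]["region"]
            cs,_=cv2.findContours(r[0]["region"].astype(np.uint8),cv2.RETR_EXTERNAL,cv2.CHAIN_APPROX_NONE)
            cv2.drawContours(im,cs,-1,(0,255,0),1)
    a=im[180:320,140:500] if c=="top" else im[120:380,110:430]
    s=2.2; a=cv2.resize(a,None,fx=s,fy=s); cv2.imwrite(f"pics/tr_{c}.png",a)
    a=f["pixels"][180:320,270:500] if c=="top" else f["pixels"][120:380,110:430]
    s=3.4 if c=="top" else 2.2; cv2.imwrite(f"pics/zz_{c}.png",cv2.resize(a,None,fx=s,fy=s,interpolation=cv2.INTER_CUBIC))
pickle.dump(out,open("out.pkl","wb"))
E
```

```text
scene tote 0.73 [285.2 248.8] 3156
scene stand 0.77 [358.  209.1] 2529
scene tray 0.89 [280.  278.6] 2608
scene rest 0.91 [188.4 319.9] 5741
scene rest 0.65 [283.8 277.2] 2648
scene gouge_red 0.43 [359.2 210. ] 2500
scene gouge_yellow 0.66 [151.1 308.9] 291
scene gouge_yellow 0.58 [186.2 320.2] 5668
scene gouge_blue 0.49 [178.6 296. ] 272
scene gouge_blue 0.31 [358.3 211.2] 2421
scene mallet 0.93 [398. 254.] 1502
scene carving 0.75 [315.1 340.1] 2342
scene carving 0.47 [358.6 213. ] 2457
scene oil 0.57 [358.3 284.3] 1018
scene oil 0.4 [178.5 293.6] 284
top tote 0.68 [446.7 278.4] 486
top tote 0.55 [323.7 261.3] 2055
top stand 0.59 [201.1 263.1] 4180
top tray 0.63 [323.8 278.4] 4958
top rest 0.94 [440.7 264.4] 4708
top gouge_red 0.56 [415.3 275.4] 450
top gouge_yellow 0.65 [473.7 285.2] 529
top gouge_blue 0.9 [446.2 279.7] 496
top mallet 0.75 [260.2 174.1] 900
top carving 0.9 [380.1 173.3] 1947
top carving 0.18 [412.9 275.8] 526
top oil 0.83 [318.8 176. ] 462
```

View pics/tr_top.png

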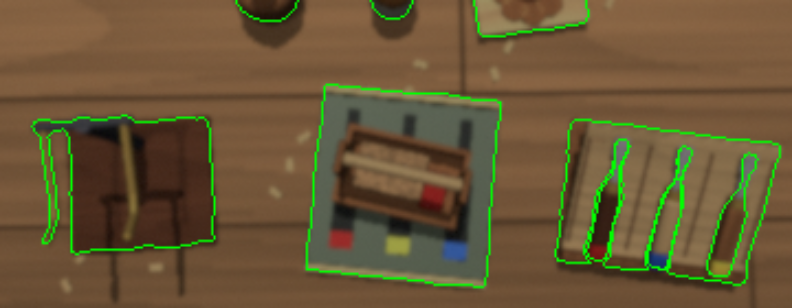

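View pics/zz_top.png

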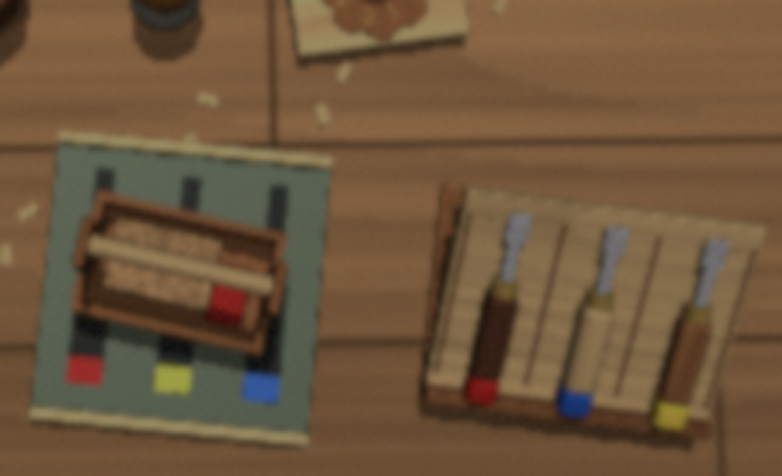

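View pics/zz_scene.png

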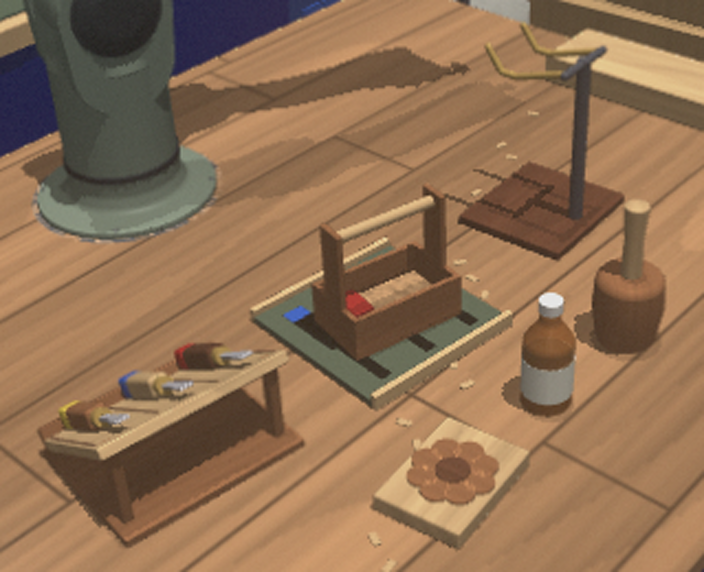

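```bash
cat > fit.py <<'E'
import pickle
from h import *
from scipy.optimize import least_squares
o=pickle.load(open("out.pkl","rb")); T=o["top"];S=o["scene"]
zt=lambda p:((np.array(p,float)+.5)/3.4-.5)+[270,180]
zs=lambda p:((np.array(p,float)+.5)/2.2-.5)+[110,120]
tt=lambda p:((np.array(p,float)+.5)/2.2-.5)+[140,180]
def pose(p,X,z0=0):
    c,s=np.cos(p[2]),np.sin(p[2]); X=np.array(X,float)
    return np.c_[p[0]+c*X[:,0]-s*X[:,1],p[1]+s*X[:,0]+c*X[:,1],X[:,2]+z0]
def fit(name,obs,p0):
    f=lambda p:np.concatenate([(proj(fr,pose(p,[X]))-uv).ravel() for fr,X,uv in obs])
    r=least_squares(f,p0,loss="soft_l1"); print(name,np.round(r.x,4),"yawdeg",round(np.degrees(r.x[2]),1),"res",np.round(f(r.x),1)); return r.x
h=.118
tray=fit("tray",[(T,(h,h,.022),zt((62,132))),(T,(h,-h,.022),zt((332,160))),(T,(-h,-h,.022),zt((308,440))),(T,(-h,h,.022),zt((32,412))),
 (S,(-h,h,.022),zs((388,240))),(S,(-h,-h,.022),zs((253,311))),(S,(h,-h,.022),zs((373,399))),(S,(h,h,.022),zs((510,316)))],[.6,0,0])
for a,b in(((90,245),(338,233)),((272,285),(434,203))): pass
b1=tri([T,S],[zt((90,245)),zs((434,203))]); b2=tri([T,S],[zt((272,285)),zs((338,233))]); print("dowel",b1,b2,(b1+b2)/2)
z=.012
tote=fit("tote",[(T,(0,.071,.150+z+.004),zt((90,245))),(T,(0,-.071,.154+z),zt((272,285))),(S,(0,.071,.15+z),zs((434,203))),(S,(0,-.071,.15+z),zs((338,233))),
 (T,(.05,.08,.06+z),zt((100,196))),(T,(.05,-.08,.06+z),zt((285,238))),(T,(-.05,-.08,.06+z),zt((264,352))),(T,(-.05,.08,.06+z),zt((77,307))),
 (S,(.05,-.08,.06+z),zs((357,328))),(S,(.05,-.08,z),zs((361,356))),(S,(.05,.08,.06+z),zs((462,275)))],[.6,0,0])
H=.245
stand=fit("stand",[(S,(-.035,.044,H+.023),zs((524,27))),(S,(-.035,-.044,H+.023),zs((489,45))),(S,(-.03,.044,H-.018),zs((540,53))),(S,(-.03,-.044,H-.018),zs((507,77))),
 (S,(.09,.044,H+.01),zs((602,52))),(S,(.09,-.044,H+.01),zs((567,75))),(S,(.09,0,.014),zs((577,217))),
 (T,(-.035,.044,H+.023),tt((45,242))),(T,(-.035,-.044,H+.023),tt((127,238))),(T,(.09,.044,H+.018),tt((40,128))),(T,(.09,-.044,H+.018),tt((122,126)))],[.6,.3,0])
E
cat >> fit.py <<'E'
G={}
for n,tb,tip,sb,st,y in(("red",(482,390),(520,216),None,None,.075),("blue",(575,404),(615,230),None,None,0),("yellow",(672,416),(716,242),None,None,-.075)):pass
# rest: butts on slope. gouge local s along slope. origin height66 at x=0 ; butt centre near
a=.55
def sl(x,up): # point on slope-surface frame: x along slope from origin , up normal
    return lambda y:(x*np.cos(a)-up*np.sin(a),y,.066+x*np.sin(a)+up*np.cos(a))
# unknown along-slope position x0 of gouge origins, ys
obs=[]
pts={"red":((482,380),(519,220)),"blue":((575,393),(614,234)),"yellow":((672,406),(715,246))}
def res(p):
    r=[]
    for i,n in enumerate(("red","blue","yellow")):
        y=p[4+i]
        r+=list((proj(T,pose(p,[sl(p[3]-.038,.026)(y)]))-zt(pts[n][0])).ravel())
        r+=list((proj(T,pose(p,[sl(p[3]+.115,.016)(y)]))-zt(pts[n][1])).ravel())
    # rest top edge corners: 135 high
    L=(.135-.066)/np.sin(a)
    for y,q in((.118,(470,190)),(-.118,(765,230))): r+=list((proj(T,pose(p,[sl(L,0)(y)]))-zt(q)).ravel())
    for y,q in((.118,(287,353)),(-.118,(100,454))): r+=list((proj(S,pose(p,[sl(L,0)(y)]))-zs(q)).ravel())
    return np.array(r)
r=least_squares(res,[.6,-.4,0,-.05,.075,0,-.075],loss="soft_l1"); print("rest",np.round(r.x,4),np.degrees(r.x[2]),np.round(res(r.x),1))
for i,n in enumerate(("red","blue","yellow")):
    print(n,pose(r.x,[sl(r.x[3],.013)(r.x[4+i])]))
for y in(.075,0,-.075): print("place",pose(tray,[(-.04,y,.012)]))
pickle.dump(dict(tray=tray,tote=tote,stand=stand,rest=r.x),open("fit.pkl","wb"))
im=cv2.imread("pics/top0.png"); 
for n,uv in(("c",proj(T,pose(stand,[(-.035,.044,H+.023),(-.035,-.044,H+.023),(.09,.044,H),(.09,-.044,H),(0,0,0),(.09,0,.014)]))),):
    for q in uv: cv2.circle(im,tuple(np.int32(q*8)),16,(0,255,0),-1,cv2.LINE_AA,3)
cv2.imwrite("pics/fit_top.png",cv2.resize(im[200:320,140:260],None,fx=5,fy=5))
E
python3 fit.py
```

```text
tray [ 0.5273 -0.0032 -0.1114] yawdeg -6.4 res [-0.1  0.2  1.2  0.1  0.9 -0.5 -0.2 -0.8  0.2 -0.5 -0.4 -0.2 -0.1 -1.
  0.6 -1.9]
dowel [0.55255863 0.07215781 0.15883997] [ 0.51989511 -0.06540287  0.17119342] [0.53622687 0.00337747 0.1650167 ]
tote [ 0.5355  0.0023 -0.2288] yawdeg -13.1 res [-0.3 -0.3  0.1 -0.1 -1.  -0.9 -0.8  3.1 -0.9 -1.6  0.8 -1.6 -0.6  0.2
 -2.1  0.8 -0.  -2.3 -0.8  2.5  0.   0.3]
stand [0.4952 0.345  0.0693] yawdeg 4.0 res [ 0.  -2.1  0.  -0.4 -6.3 -1.4 -7.  -2.2 -0.5  0.4  0.3  0.6 -0.6 -0.5
 -0.4  0.1 -0.3 -1.   0.4 -0.7 -0.2 -2.7]
rest [ 0.4674 -0.3268 -0.1322  0.0056  0.0798  0.0051 -0.0736] -7.574700991868925 [ 0.1  2.8 -0.1 -1.1 -0.2  2.3  0.2 -1.8 -0.3  2.   0.3 -1.7 -0.  -0.6
  1.8 -1.5  0.2 -2.8 -0.5 -2.9]
red [[ 0.47593205 -0.24743397  0.07999864]]
blue [[ 0.46608054 -0.32151713  0.07999864]]
yellow [[ 0.45571412 -0.3994724   0.07999864]]
place [[0.49587779 0.07579165 0.012     ]]
place [[0.48754121 0.00125641 0.012     ]]
place [[ 0.47920463 -0.07327882  0.012     ]]
```

View pics/fit_top.png

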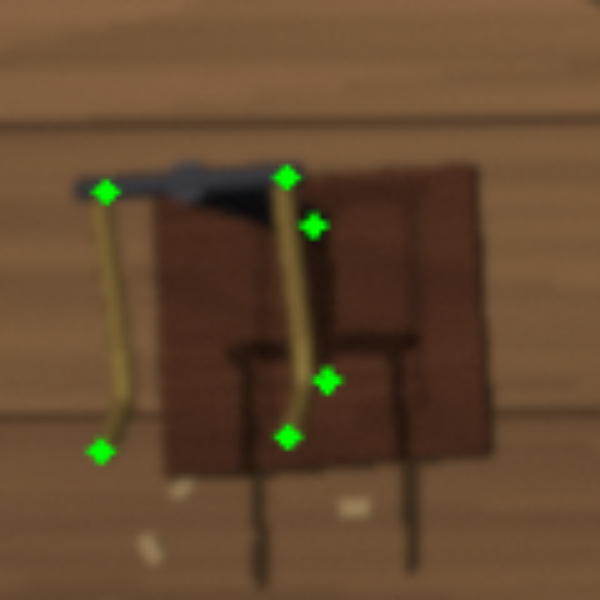

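```bash
cat > plan.py <<'E'
import sys
from h import *
def rowfor(pos,rpy,tp,trpy,N):
    R0=Rn.from_euler('xyz',rpy); R1=Rn.from_euler('xyz',trpy)
    w=(R0.inv()*R1).as_rotvec(); d=R0.inv().apply(np.array(tp)-pos)
    st=Rn.from_rotvec(w/N); M=np.zeros((3,3)); A=Rn.identity()
    for k in range(N): M+=A.as_matrix(); A=A*st
    v=np.linalg.solve(M,d)
    return v,w/N
def plan(tp,trpy,N):
    from workcell import bot
    s=bot.observe(); v,w=rowfor(s["position"],s["tool_rot"],tp,trpy,N)
    print("t",round(s["clock"],2),"pos",np.round(s["position"],4),"rot",np.round(s["tool_rot"],3),"w",round(s["grip_width"],4))
    print("N",N,"row",np.round(v/.025,3),np.round(w/(2*np.pi),4),"deg/row",round(np.degrees(np.linalg.norm(w)),1))
if __name__=="__main__":
    a=[float(x) for x in sys.argv[1:]]; plan(a[:3],a[3:6],int(a[6]))
E
python3 plan.py .5355 .0023 .30 3.14159 0 1.342 28
```

```text
t 1.25 pos [0.2012 0.5917 0.2313] rot [3.142 0.    2.814] w 0.0855
N 28 row [-1.061 -0.019 -0.098] [0.     0.     0.0084] deg/row 3.0
```

```bash
python3 -m handwheel '[[0,0,-0.4,0,0,0.029],[0,0,-0.4,0,0,0.029],[0,0,-0.4,0,0,0.029],[0,0,-0.4,0,0,0.029],[0,0,-0.4,0,0,0.029],[0,0,-0.4,0,0,0.029],[0,0,-0.4,0,0,0.029],[0,0,-0.4,0,0,0.029]]' -1 40; python3 plan.py .5355 .0023 .30 3.14159 0 1.342 24
```

```text
clock: 2.25
position: [0.2012, 0.5917, 0.3116]
tool_rot: [-3.141, -0.0, 1.35]
force: [-0.8, 0.4, -0.8]
grip_width: 0.0857
t 2.25 pos [0.2012 0.5917 0.3116] rot [-3.141 -0.     1.35 ] w 0.0857
N 24 row [-0.834  0.762  0.019] [-0.     -0.      0.0001] deg/row 0.0
```

```bash
python3 -m handwheel '[[-0.83,0.76,0,0,0,0],[-0.83,0.76,0,0,0,0],[-0.83,0.76,0,0,0,0],[-0.83,0.76,0,0,0,0],[-0.83,0.76,0,0,0,0],[-0.83,0.76,0,0,0,0],[-0.83,0.76,0,0,0,0],[-0.83,0.76,0,0,0,0]]'; python3 -m handwheel '[[-0.83,0.76,0,0,0,0],[-0.83,0.76,0,0,0,0],[-0.83,0.76,0,0,0,0],[-0.83,0.76,0,0,0,0],[-0.83,0.76,0,0,0,0],[-0.83,0.76,0,0,0,0],[-0.83,0.76,0,0,0,0],[-0.83,0.76,0,0,0,0]]'; python3 -m handwheel '[[-0.83,0.76,0,0,0,0],[-0.83,0.76,0,0,0,0],[-0.83,0.76,0,0,0,0],[-0.83,0.76,0,0,0,0],[-0.83,0.76,0,0,0,0],[-0.83,0.76,0,0,0,0],[-0.83,0.76,0,0,0,0],[-0.83,0.76,0,0,0,0]]'
cat > look.py <<'E'
import sys,pickle
from h import *
from workcell import bot
n,c=sys.argv[1:3]
f=bot.grab_frame(c); pickle.dump(f,open(f"pics/{n}.pkl","wb")); im=f["pixels"]
cv2.imwrite(f"pics/{n}.png",im); s=bot.observe(); print(s["clock"],np.round(s["position"],4),np.round(s["tool_rot"],3),np.round(s["qpos"],2))
E
python3 look.py w1 wrist; python3 plan.py .5355 .0023 .143 3.14159 0 1.342 8
```

```text
clock: 3.25
position: [0.3148, 0.3963, 0.3114]
tool_rot: [-3.142, -0.0, 1.356]
force: [0.6, 0.0, -0.1]
grip_width: 0.0854
clock: 4.25
position: [0.4279, 0.2017, 0.3115]
tool_rot: [3.141, -0.0, 1.356]
force: [0.6, 0.3, 0.5]
grip_width: 0.0856
clock: 5.25
position: [0.541, 0.0072, 0.3114]
tool_rot: [3.142, -0.0, 1.356]
force: [-0.6, 0.9, -0.3]
grip_width: 0.0855
5.3 [0.5422 0.004  0.3115] [3.140e+00 1.000e-03 1.353e+00] [-0.57  0.36  0.61  1.74 -0.22  1.11 -0.11]
t 5.3 pos [0.5422 0.004  0.3115] rot [3.140e+00 1.000e-03 1.353e+00] w 0.0853
N 8 row [-0.015 -0.031  0.843] [0.     0.     0.0002] deg/row 0.1
```

View pics/w1.png

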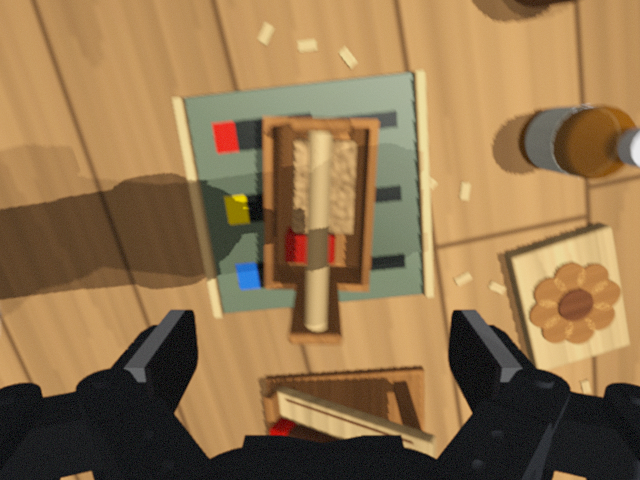

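```bash
python3 - <<'E'
import pickle
from h import *
f=pickle.load(open("pics/w1.pkl","rb"))
a,b=unproj(f,[(320,132),(316,330)],.170)
print("dowel",a,b,(a+b)/2,"yaw",np.degrees(np.arctan2(-(a-b)[0],(a-b)[1])))
t=unproj(f,[(426,72),(433,296),(216,316),(177,97)],.022); print(t,t.mean(0))
print(np.degrees([np.arctan2(*(t[0]-t[3])[[1,0]]),np.arctan2(*(t[1]-t[2])[[1,0]])]))
m=unproj(f,[(229,136),(238,209),(249,276)],.012);print(m)
E
```

```text
dowel [0.55236799 0.06746478 0.17      ] [ 0.51917965 -0.07026998  0.17      ] [ 0.53577382 -0.0014026   0.17      ] yaw -13.547639567861514
[[ 0.66118889  0.09646977  0.022     ]
 [ 0.6344981  -0.13326411  0.022     ]
 [ 0.39516724 -0.10582147  0.022     ]
 [ 0.42272614  0.12523685  0.022     ]] [ 0.52839509 -0.00434474  0.022     ]
[-6.87866776 -6.54119573]
[[ 0.45994592  0.07890583  0.012     ]
 [ 0.44901249  0.00437676  0.012     ]
 [ 0.4408667  -0.07103518  0.012     ]]
```

```bash
python3 -m handwheel '[[-0.02,-0.03,0.84,0,0,0.0003],[-0.02,-0.03,0.84,0,0,0.0003],[-0.02,-0.03,0.84,0,0,0.0003],[-0.02,-0.03,0.84,0,0,0.0003],[-0.02,-0.03,0.84,0,0,0.0003],[-0.02,-0.03,0.84,0,0,0.0003],[-0.02,-0.03,0.84,0,0,0.0003],[-0.02,-0.03,0.84,0,0,0.0003]]'; python3 -m handwheel '[[0,0,0,0,0,0],[0,0,0,0,0,0],[0,0,0,0,0,0],[0,0,0,0,0,0],[0,0,0,0,0,0]]' 1 60;  python3 plan.py .5355 .0023 .285 3.14159 0 1.342 8
```

```text
clock: 6.3
position: [0.5339, 0.0056, 0.1427]
tool_rot: [3.141, -0.0, 1.341]
force: [-0.3, 0.5, 0.4]
grip_width: 0.0853
clock: 6.92
position: [0.5347, 0.0054, 0.1439]
tool_rot: [3.14, -0.001, 1.341]
force: [3.3, 0.8, 6.6]
grip_width: 0.014
t 6.92 pos [0.5347 0.0054 0.1439] rot [ 3.140e+00 -1.000e-03  1.341e+00] w 0.014
N 8 row [-0.014  0.008 -0.705] [ 0. -0. -0.] deg/row 0.0
```

```bash
python3 -m handwheel '[[0,0,-0.5,0,0,0],[0,0,-0.75,0,0,0],[0,0,-0.75,0,0,0],[0,0,-0.75,0,0,0],[0,0,-0.75,0,0,0],[0,0,-0.75,0,0,0],[0,0,-0.75,0,0,0],[0,0,-0.75,0,0,0]]'; 
python3 - <<'E'
import pickle,numpy as np
s=pickle.load(open("fit.pkl","rb"))["stand"]; c,n=np.cos(s[2]),np.sin(s[2])
for x in(-.1,0): print(s[0]+c*x-n*.004,s[1]+n*x+c*.004,"yaw",s[2]+np.pi/2)
E
python3 plan.py .395 .342 .286 3.14159 0 1.64 16; python3 look.py s1 scene
```

```text
clock: 7.92
position: [0.5333, 0.0052, 0.2881]
tool_rot: [-3.141, 0.0, 1.341]
force: [-0.7, 0.6, -4.1]
grip_width: 0.014
0.3951251772438797 0.3420307953464974 yaw 1.6401461969593536
0.49488480338038743 0.3489602248399123 yaw 1.6401461969593536
t 7.92 pos [0.5333 0.0052 0.2881] rot [-3.141  0.     1.341] w 0.014
N 16 row [ 0.811 -0.421  0.005] [-0.     0.    -0.003] deg/row 1.1
7.975 [0.5342 0.0051 0.2902] [ 3.14e+00 -1.00e-03  1.34e+00] [-0.58  0.36  0.61  1.79 -0.24  1.06 -0.11]
```

View pics/s1.png

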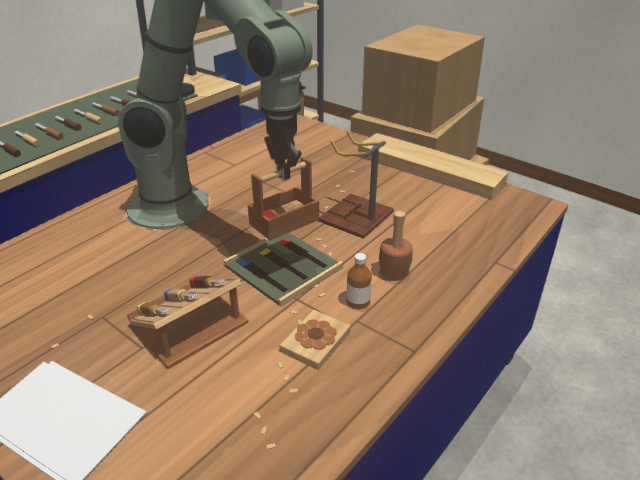

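```bash
python3 -m handwheel '[[0.6,-0.7,0.02,0,0,-0.003],[0.6,-0.7,0.02,0,0,-0.003],[0.6,-0.7,0.02,0,0,-0.003],[0.6,-0.7,0.02,0,0,-0.003],[0.6,-0.7,0.02,0,0,-0.003],[0.6,-0.7,0.02,0,0,-0.003],[0.6,-0.7,0.02,0,0,-0.003],[0.6,-0.7,0.02,0,0,-0.003]]';python3 plan.py .390 .342 .282 3.14159 0 1.64 9
```

```text
clock: 8.98
position: [0.4145, 0.1467, 0.2829]
tool_rot: [-3.141, 0.0, 1.492]
force: [0.7, -0.3, -4.8]
grip_width: 0.0142
t 8.97 pos [0.4145 0.1467 0.2829] rot [-3.141  0.     1.492] w 0.0142
N 9 row [ 0.867 -0.12   0.004] [-0.      0.     -0.0026] deg/row 0.9
```

```bash
python3 -m handwheel '[[0.87,-0.12,0,0,0,-0.0026],[0.87,-0.12,0,0,0,-0.0026],[0.87,-0.12,0,0,0,-0.0026],[0.87,-0.12,0,0,0,-0.0026],[0.87,-0.12,0,0,0,-0.0026],[0.87,-0.12,0,0,0,-0.0026],[0.87,-0.12,0,0,0,-0.0026],[0.87,-0.12,0,0,0,-0.0026]]'; python3 look.py s2 scene; python3 look.py t2 top; python3 look.py w2 wrist; python3 plan.py .395 .342 .282 3.14159 0 1.64 1
python3 - <<'E'
import cv2
a=cv2.imread("pics/s2.png")[100:260,220:430];a=cv2.resize(a,None,fx=3.5,fy=3.5,interpolation=2);cv2.imwrite("pics/s2z.png",a)
a=cv2.imread("pics/t2.png")[200:330,130:330];a=cv2.resize(a,None,fx=4,fy=4,interpolation=2);cv2.imwrite("pics/t2z.png",a)
E
```

```text
clock: 9.98
position: [0.395, 0.3223, 0.283]
tool_rot: [-3.142, 0.0, 1.624]
force: [-0.3, 0.3, -4.8]
grip_width: 0.0137
10.025 [0.3942 0.3252 0.2829] [-3.141e+00 -1.000e-03  1.627e+00] [-1.13  0.3   0.41  1.85 -0.14  1.02 -0.6 ]
10.075 [0.3944 0.3238 0.2828] [-3.141e+00 -1.000e-03  1.626e+00] [-1.13  0.3   0.41  1.85 -0.14  1.02 -0.6 ]
10.125 [0.3948 0.3222 0.2828] [-3.141  0.     1.625] [-1.13  0.3   0.42  1.85 -0.14  1.02 -0.6 ]
t 10.12 pos [0.3948 0.3222 0.2828] rot [-3.141  0.     1.625] w 0.0139
N 1 row [0.789 0.049 0.033] [-0.      0.     -0.0025] deg/row 0.9
```

View pics/s2z.png

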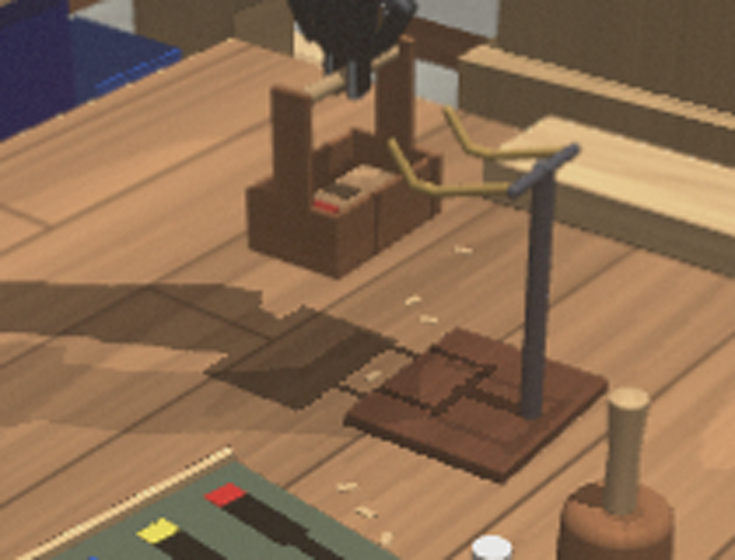

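View pics/t2z.png

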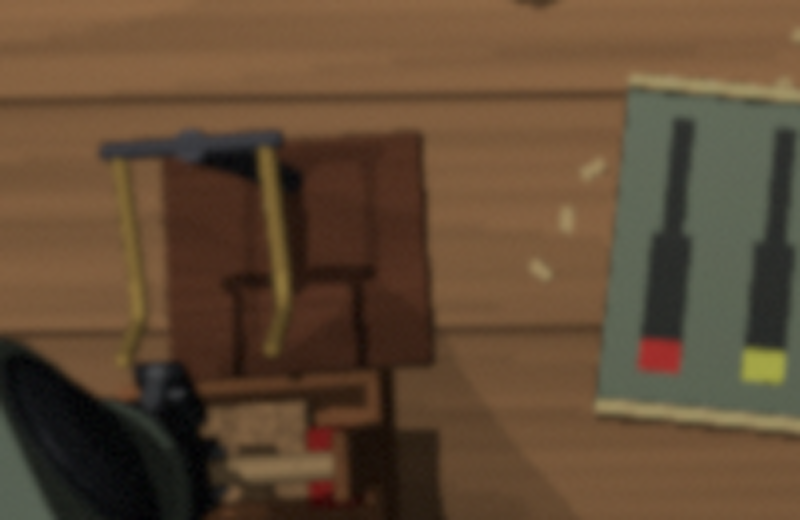

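View pics/w2.png

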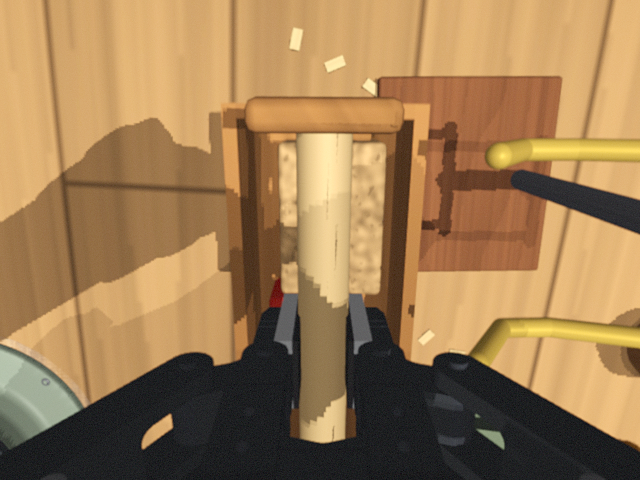

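```bash
python3 - <<'E'
import pickle
from h import *
f=pickle.load(open("pics/w2.pkl","rb"))
print("tips",unproj(f,[(498,155),(478,362)],.266))
print("hook bars dir",unproj(f,[(560,150),(639,150),(520,327),(639,337)],.227))
print("dowel far/near",unproj(f,[(324,135),(324,440)],.31), "lowsurface", unproj(f,[(324,135)],.302))
E
python3 plan.py .388 .342 .282 3.14159 0 1.64 1
```

```text
tips [[0.45580739 0.38423441 0.266     ]
 [0.46202494 0.2976784  0.266     ]]
hook bars dir [[0.5003212  0.38604526 0.227     ]
 [0.53772304 0.3884556  0.227     ]
 [0.49819844 0.29580027 0.227     ]
 [0.56324832 0.29303802 0.227     ]]
dowel far/near [[0.39090545 0.38921299 0.31      ]
 [0.39641052 0.29253107 0.31      ]] lowsurface [[0.39094977 0.38892668 0.302     ]]
t 10.12 pos [0.3948 0.3222 0.2828] rot [-3.141  0.     1.625] w 0.0139
N 1 row [ 0.804 -0.231  0.033] [-0.      0.     -0.0025] deg/row 0.9
```

```bash
python3 -m handwheel '[[0.8,0,0,0,0,-0.0025],[0,0.7,0,0,0,0],[0,0.7,0,0,0,0],[0,0.7,0,0,0,0],[0,0.7,0,0,0,0],[0,0.7,0,0,0,0],[0,0.7,0,0,0,0],[0,0,0,0,0,0]]'; python3 plan.py .495 .348 .231 3.14159 0 1.64 5; python3 look.py s3 scene; python3 - <<'E'
import cv2
a=cv2.imread("pics/s3.png")[100:260,220:430];a=cv2.resize(a,None,fx=3.5,fy=3.5,interpolation=2);cv2.imwrite("pics/s3z.png",a)
E
```

```text
clock: 11.12
position: [0.5007, 0.3471, 0.2826]
tool_rot: [3.141, 0.001, 1.636]
force: [-0.0, -0.8, -3.5]
grip_width: 0.0138
t 11.12 pos [0.5007 0.3471 0.2826] rot [3.141e+00 1.000e-03 1.636e+00] w 0.0138
N 5 row [ 0.011 -0.045  0.413] [ 0.      0.     -0.0001] deg/row 0.0
11.175 [0.4998 0.3472 0.2826] [-3.141e+00  1.000e-03  1.637e+00] [-0.98  0.48  0.41  1.6  -0.21  1.11 -0.46]
```

View pics/s3z.png

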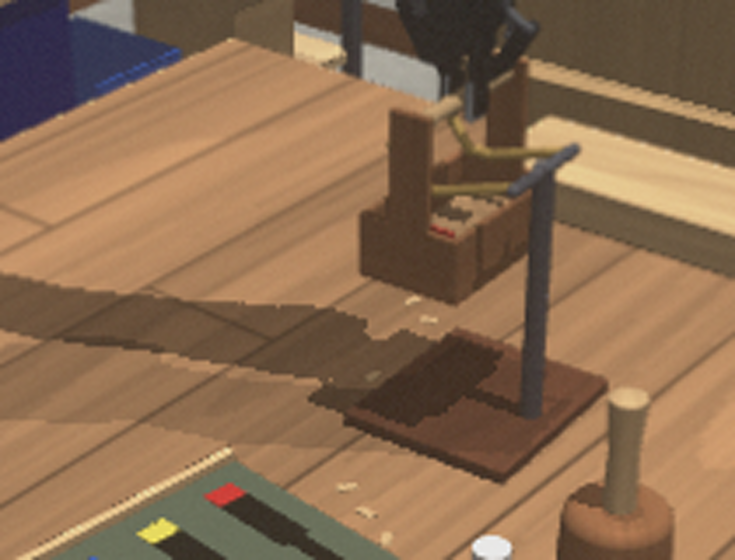

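```bash
python3 -m handwheel '[[0,-0.04,0.43,0,0,0],[0,-0.04,0.43,0,0,0],[0,-0.04,0.43,0,0,0],[0,-0.04,0.43,0,0,0],[0,-0.04,0.4,0,0,0],[0,0,0,0,0,0]]'
```

```text
clock: 11.92
position: [0.4937, 0.3474, 0.2292]
tool_rot: [-3.141, 0.001, 1.638]
force: [0.2, -0.2, -3.6]
grip_width: 0.0143
```

```bash
python3 -m handwheel '[[0,0,0.08,0,0,0],[0,0,0.08,0,0,0],[0,0,0,0,0,0]]'; python3 look.py s4 scene;python3 - <<'E'
import cv2
a=cv2.imread("pics/s4.png")[100:260,220:430];a=cv2.resize(a,None,fx=3.5,fy=3.5,interpolation=2);cv2.imwrite("pics/s4z.png",a)
E
```

```text
clock: 12.3
position: [0.4943, 0.3477, 0.2265]
tool_rot: [3.141, -0.001, 1.638]
force: [-0.3, 0.5, 0.6]
grip_width: 0.0137
12.35 [0.4942 0.3477 0.2264] [ 3.141 -0.     1.638] [-0.98  0.52  0.39  1.68 -0.23  0.99 -0.44]
```

View pics/s4z.png

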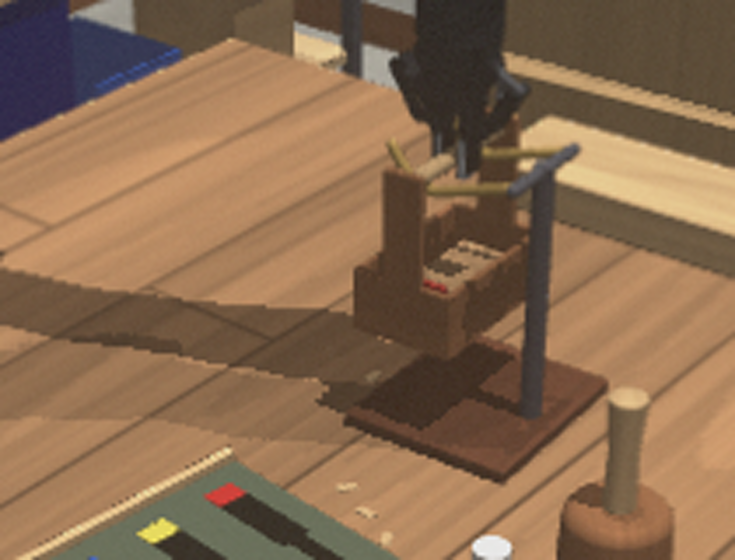

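Contact is made (the weight is now on the hooks). Open and rise.

```bash
python3 -m handwheel '[[0,0,0,0,0,0],[0,0,0,0,0,0],[0,0,0,0,0,0],[0,0,0,0,0,0]]' -0.2; python3 -m handwheel '[[0,0,-0.8,0,0,0],[0,0,-0.8,0,0,0],[0,0,-0.8,0,0,0],[0,0,-0.8,0,0,0],[0,0,-0.8,0,0,0],[0,0,-0.8,0,0,0]]'; python3 look.py w5 wrist; python3 look.py s5 scene; python3 - <<'E'
import cv2,numpy as np
a=cv2.imread("pics/s5.png")[100:260,220:430];a=cv2.resize(a,None,fx=3,fy=3,interpolation=2)
b=cv2.resize(cv2.imread("pics/w5.png"),(213,160)) 
cv2.imwrite("pics/s5z.png",a)
E
```

```text
clock: 12.85
position: [0.494, 0.3476, 0.226]
tool_rot: [3.142, -0.0, 1.638]
force: [-0.0, 0.1, -0.1]
grip_width: 0.0512
clock: 13.6
position: [0.494, 0.3475, 0.3467]
tool_rot: [3.142, 0.0, 1.638]
force: [0.4, 0.4, 0.2]
grip_width: 0.0514
13.65 [0.4947 0.3478 0.3493] [ 3.139e+00 -2.000e-03  1.638e+00] [-1.    0.42  0.43  1.52 -0.18  1.24 -0.48]
13.7 [0.4947 0.3478 0.3479] [ 3.139e+00 -2.000e-03  1.638e+00] [-1.    0.42  0.43  1.52 -0.18  1.24 -0.48]
```

View pics/s5z.png

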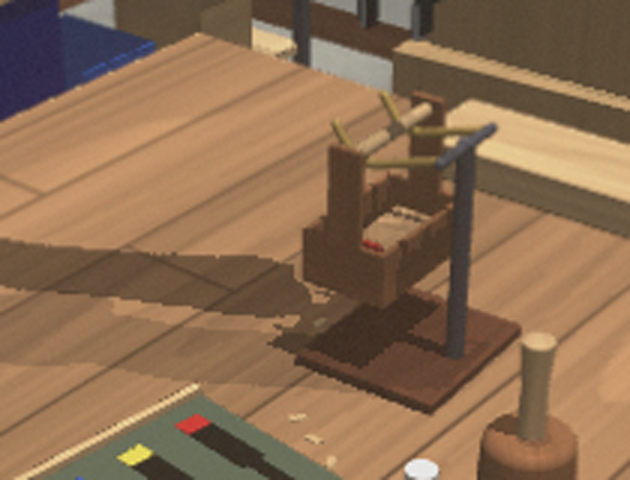

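View pics/w5.png

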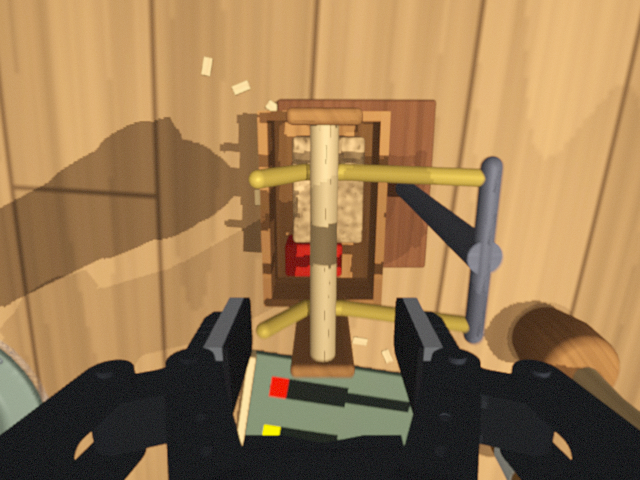

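```bash
python3 plan.py .43 -.32 .33 3.14159 0 -0.132 32
```

```text
t 13.7 pos [0.4947 0.3478 0.3479] rot [ 3.139e+00 -2.000e-03  1.638e+00] w 0.0513
N 32 row [-0.737  0.613  0.022] [ 0.     -0.      0.0088] deg/row 3.2
```

```bash
for i in 1; do python3 -m handwheel '[[-0.74,0.61,0.02,0,0,0.0088],[-0.74,0.61,0.02,0,0,0.0088],[-0.74,0.61,0.02,0,0,0.0088],[-0.74,0.61,0.02,0,0,0.0088],[-0.74,0.61,0.02,0,0,0.0088],[-0.74,0.61,0.02,0,0,0.0088],[-0.74,0.61,0.02,0,0,0.0088],[-0.74,0.61,0.02,0,0,0.0088]]' 
python3 -m handwheel '[[-0.74,0.61,0.02,0,0,0.0088],[-0.74,0.61,0.02,0,0,0.0088],[-0.74,0.61,0.02,0,0,0.0088],[-0.74,0.61,0.02,0,0,0.0088],[-0.74,0.61,0.02,0,0,0.0088],[-0.74,0.61,0.02,0,0,0.0088],[-0.74,0.61,0.02,0,0,0.0088],[-0.74,0.61,0.02,0,0,0.0088]]'; done
python3 plan.py .43 -.32 .33 3.14159 0 -0.132 16
```

```text
clock: 14.7
position: [0.5962, 0.1851, 0.342]
tool_rot: [3.142, 0.0, 1.192]
force: [0.3, -0.9, -1.0]
grip_width: 0.0511
clock: 15.7
position: [0.6184, -0.0038, 0.338]
tool_rot: [3.142, 0.0, 0.75]
force: [-0.5, 0.5, 0.2]
grip_width: 0.051
t 15.7 pos [ 0.6184 -0.0038  0.338 ] rot [3.142 0.    0.75 ] w 0.051
N 16 row [-0.729  0.61   0.02 ] [ 0.     -0.      0.0088] deg/row 3.2
```

```bash
python3 -m handwheel '[[-0.73,0.61,0.02,0,0,0.0088],[-0.73,0.61,0.02,0,0,0.0088],[-0.73,0.61,0.02,0,0,0.0088],[-0.73,0.61,0.02,0,0,0.0088],[-0.73,0.61,0.02,0,0,0.0088],[-0.73,0.61,0.02,0,0,0.0088],[-0.73,0.61,0.02,0,0,0.0088],[-0.73,0.61,0.02,0,0,0.0088]]' 
python3 -m handwheel '[[-0.73,0.61,0.02,0,0,0.0088],[-0.73,0.61,0.02,0,0,0.0088],[-0.73,0.61,0.02,0,0,0.0088],[-0.73,0.61,0.02,0,0,0.0088],[-0.73,0.61,0.02,0,0,0.0088],[-0.73,0.61,0.02,0,0,0.0088],[-0.73,0.61,0.02,0,0,0.0088],[-0.73,0.61,0.02,0,0,0.0088]]'
python3 look.py w6 wrist
```

```text
clock: 16.7
position: [0.5594, -0.183, 0.334]
tool_rot: [3.142, -0.0, 0.307]
force: [-0.2, 0.6, -0.2]
grip_width: 0.0518
clock: 17.7
position: [0.4292, -0.3197, 0.33]
tool_rot: [3.142, 0.0, -0.135]
force: [0.2, 0.1, 0.9]
grip_width: 0.0512
17.75 [ 0.4266 -0.3217  0.3303] [ 3.141  0.    -0.141] [-0.17  0.42  0.99  1.74 -0.38  1.18 -0.79]
```

View pics/w6.png

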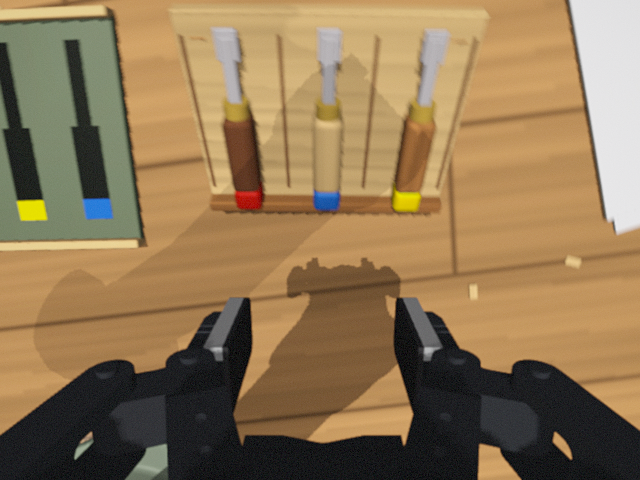

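```bash
cat > gfit.py <<'E'
import pickle
from h import *
from scipy.optimize import least_squares
o=pickle.load(open("out.pkl","rb")); T=o["top"];S=o["scene"];W=pickle.load(open("pics/w6.pkl","rb"))
zt=lambda p:((np.array(p,float)+.5)/3.4-.5)+[270,180]
zs=lambda p:((np.array(p,float)+.5)/2.2-.5)+[110,120]
a=.55
def P(p,x,y,up):
    X=x*np.cos(a)-up*np.sin(a); Z=.066+x*np.sin(a)+up*np.cos(a); c,s=np.cos(p[2]),np.sin(p[2])
    return [p[0]+c*X-s*y,p[1]+s*X+c*y,Z]
N=("red","blue","yellow")
w={"red":((249,208),(237,120),(227,29)),"blue":((326,209),(328,120),(330,29)),"yellow":((406,212),(418,120),(437,31))}
t={"red":(519,216),"blue":(614,230),"yellow":(715,242)}
L=.069/np.sin(a)
def res(p):
    r=[]
    for i,n in enumerate(N):
        y=p[4+i]
        for lx,up,q in zip((-.05,.052,.12),(.026,.026,.015),w[n]): r.append((proj(W,P(p,p[3]+lx,y,up))[0]-q)*1.0)
        r.append((proj(T,P(p,p[3]+.12,y,.015))[0]-zt(t[n]))*1.5)
    for y,q in((.118,(172,11)),(-.118,(488,13))): r.append(proj(W,P(p,L,y,0))[0]-q)
    for y,q in((.118,(470,190)),(-.118,(765,228))): r.append((proj(T,P(p,L,y,0))[0]-zt(q))*1.5)
    for y,q in((.118,(287,353)),(-.118,(100,454))): r.append((proj(S,P(p,L,y,0))[0]-zs(q))*1.5)
    return np.array(r)
f=least_squares(lambda p:res(p).ravel(),[.467,-.327,-.13,.005,.08,.005,-.073],loss="soft_l1")
p=f.x; print(np.round(p,4),np.degrees(p[2])); print(np.round(res(p),1).tolist())
for i,n in enumerate(N): print(n,np.round(P(p,p[3],p[4+i],.013),4))
pickle.dump(p,open("rest.pkl","wb"))
E
python3 gfit.py; python3 - <<'E'
import pickle
from h import *
W=pickle.load(open("pics/w6.pkl","rb"))
print(unproj(W,[(32,210),(98,209),(137,243)],.012))
E
```

```text
[ 0.4634 -0.3253 -0.1419  0.0034  0.0701 -0.0033 -0.0791] -8.12995716733275
[[2.3, 3.8], [-0.3, -0.0], [-1.4, -1.8], [5.3, 1.0], [0.3, 3.4], [-0.1, 0.5], [-0.7, -1.3], [5.1, 0.3], [-2.3, 1.0], [4.0, 1.5], [-0.8, -2.0], [3.6, 0.7], [-11.1, -4.1], [0.4, -3.4], [-0.2, 0.9], [2.5, 1.6], [-0.9, -5.0], [-2.7, -6.2]]
red [ 0.4695 -0.2553  0.0789]
blue [ 0.4591 -0.328   0.0789]
yellow [ 0.4483 -0.4031  0.0789]
[[ 0.44605767  0.00519034  0.012     ]
 [ 0.43690377 -0.06955708  0.012     ]
 [ 0.39273692 -0.10306762  0.012     ]]
```

```bash
cat > g2.py <<'E'
from gfit import *
sc={"red":(250,355),"blue":(190,386),"yellow":(125,420)}
for n in N:
    for nm,fs,u in(("WT",[W,T],[w[n][2],zt(t[n])]),("WS",[W,S],[w[n][2],zs(sc[n])]),("TS",[T,S],[zt(t[n]),zs(sc[n])])):
        X=tri(fs,u); print(n,nm,np.round(X,4),[np.round(proj(f,X)[0]-q,1).tolist() for f,q in zip(fs,u)])
E
python3 g2.py | tail -9
python3 - <<'E'
import cv2
a=cv2.imread("pics/top0.png")[230:310,390:500];cv2.imwrite("pics/tz.png",cv2.resize(a,None,fx=7,fy=7,interpolation=cv2.INTER_NEAREST))
E
```

```text
red WT [ 0.5737 -0.266   0.1186] [[0.0, -0.1], [-0.0, 0.0]]
red WS [ 0.5718 -0.2649  0.1346] [[-5.8, -1.4], [-1.7, 0.8]]
red TS [ 0.5729 -0.2615  0.1355] [[-0.3, -0.2], [-0.4, -0.0]]
blue WT [ 0.5637 -0.3436  0.1097] [[-0.4, 1.3], [0.2, -0.4]]
blue WS [ 0.5613 -0.3402  0.1359] [[-4.2, -1.7], [-1.3, 0.3]]
blue TS [ 0.5608 -0.3361  0.1339] [[-0.0, -0.0], [-0.1, -0.0]]
yellow WT [ 0.5548 -0.4322  0.0867] [[-1.0, 1.2], [0.4, -0.4]]
yellow WS [ 0.5499 -0.4176  0.1358] [[-3.3, -1.9], [-1.2, 0.0]]
yellow TS [ 0.5503 -0.4146  0.134 ] [[0.1, 0.1], [0.1, 0.0]]
```

View pics/tz.png

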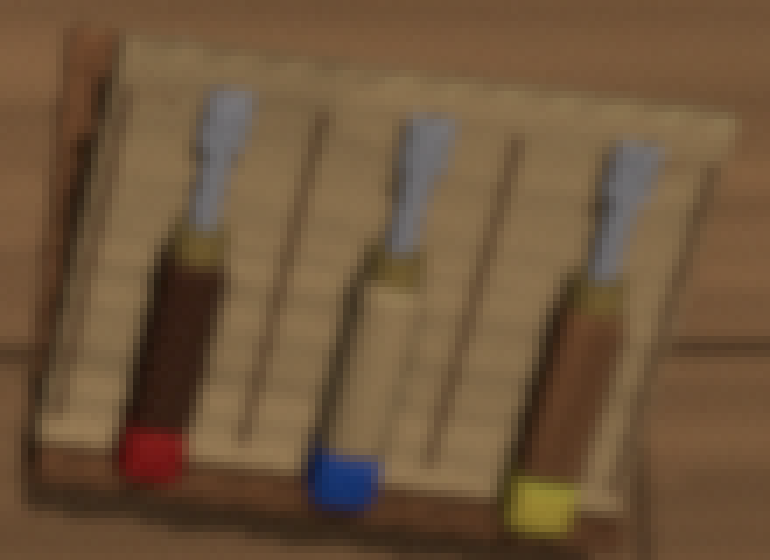

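```bash
cat > g3.py <<'E'
from gfit import *
sc={"red":(250,355),"blue":(190,386),"yellow":(125,420)}
tb={"red":(150,483),"blue":(345,511),"yellow":(543,536)}
tf={"red":(200,229),"blue":(400,250),"yellow":(604,274)} # steel/ferrule joint approx unused
th={"red":(193,265),"blue":(392,285),"yellow":(594,308)} # handle/ferrule
t7=lambda q:(np.array(q,float)+.5)/7-.5+[390,230]
def G(p,l):
    R=Rn.from_euler('zy',[p[3],-a]); return R.apply(np.atleast_2d(l))+p[:3]   # intrinsic? extrinsic z then y
def G(p,l):
    R=Rn.from_matrix(Rn.from_euler('z',p[3]).as_matrix()@Rn.from_euler('y',-a).as_matrix()); return R.apply(np.atleast_2d(l))+p[:3]
out={}
for n in N:
    def r(p,wr=True):
        q=[proj(T,G(p,[-.05,0,.013]))[0]-t7(tb[n]),proj(T,G(p,[.052,0,.013]))[0]-t7(th[n]),proj(T,G(p,[.12,0,.002]))[0]-zt(t[n]),proj(S,G(p,[.12,0,.002]))[0]-zs(sc[n])]
        return np.array(q).ravel()
    f=least_squares(r,[.46,-.32,.078,-.14])
    d=[proj(W,G(f.x,l))[0]-q for l,q in zip(([-.05,0,.013],[.052,0,.013],[.12,0,.002]),w[n])]
    print(n,np.round(f.x,4),np.round(r(f.x),1),"W",np.round(d,1).tolist()); out[n]=f.x
pickle.dump(out,open("g.pkl","wb"))
E
python3 g3.py|tail -3
```

```text
red [ 0.4726 -0.2488  0.0709 -0.1221] [-0.3  0.4  0.5 -0.2 -0.4 -0.3 -0.2  0. ] W [[-2.5, -0.1], [-7.9, -2.9], [-11.4, -2.8]]
blue [ 0.4616 -0.3254  0.0701 -0.1061] [-0.2  0.2  0.4  0.7  0.  -0.6  0.3  0.1] W [[-0.9, -0.6], [-5.4, -2.2], [-9.8, -2.0]]
yellow [ 0.4513 -0.4035  0.0702 -0.109 ] [-0.4  0.   0.8  1.   0.1 -0.6  0.6  0.1] W [[-2.1, -3.8], [0.4, -2.3], [-8.1, -4.0]]
```

```bash
cat > gp.py <<'E'
# gp.py x y z yaw pitch up N : target TCP at point + up*normal, tool x along heading pitched up by pitch
import sys
from h import *
from plan import plan
x,y,z,yaw,pit,up,N=[float(v) for v in sys.argv[1:8]]
R=Rn.from_euler('z',yaw).as_matrix()@Rn.from_euler('y',-pit).as_matrix()
M=R@np.diag([1,-1,-1.])
e=Rn.from_matrix(M).as_euler('xyz'); tp=np.array([x,y,z])+R[:,2]*up
print("target",np.round(tp,4),np.round(e,3)); plan(tp,e,int(N))
E
python3 gp.py .472 -.2505 .075 -.135 .55 .06 8
```

```text
target [ 0.4409 -0.2463  0.1262] [ 3.142 -0.55  -0.135]
t 17.75 pos [ 0.4266 -0.3217  0.3303] rot [ 3.141  0.    -0.141] w 0.0509
N 8 row [-0.227 -0.383  1.008] [ 0.      0.0109 -0.0001] deg/row 3.9
```

```bash
python3 -m handwheel '[[-0.23,-0.38,1,0,0.011,0],[-0.23,-0.38,1,0,0.011,0],[-0.23,-0.38,1,0,0.011,0],[-0.23,-0.38,1,0,0.011,0],[-0.23,-0.38,1,0,0.011,0],[-0.23,-0.38,1,0,0.011,0],[-0.23,-0.38,1,0,0.011,0],[-0.23,-0.38,1,0,0.011,0]]'; python3 look.py w7 wrist;  python3 look.py s7 scene; python3 - <<'E'
import cv2
a=cv2.imread("pics/s7.png")[190:370,100:300];a=cv2.resize(a,None,fx=3.3,fy=3.3,interpolation=2);cv2.imwrite("pics/s7z.png",a)
E
python3 gp.py .472 -.2505 .075 -.135 .55 .06 8
```

```text
clock: 18.75
position: [0.4367, -0.2586, 0.1592]
tool_rot: [-3.132, -0.454, -0.129]
force: [-0.4, -0.3, -0.7]
grip_width: 0.0511
18.8 [ 0.4366 -0.2584  0.1587] [-3.13  -0.455 -0.13 ] [ 0.47  0.33  0.08  2.31 -1.2   0.23 -0.01]
18.85 [ 0.4361 -0.2594  0.1591] [-3.13  -0.454 -0.132] [ 0.46  0.33  0.1   2.31 -1.2   0.24 -0.01]
target [ 0.4409 -0.2463  0.1262] [ 3.142 -0.55  -0.135]
t 18.85 pos [ 0.4361 -0.2594  0.1591] rot [-3.13  -0.454 -0.132] w 0.0513
N 8 row [-0.065 -0.067  0.153] [-0.0003  0.0019  0.    ] deg/row 0.7
```

View pics/w7.png

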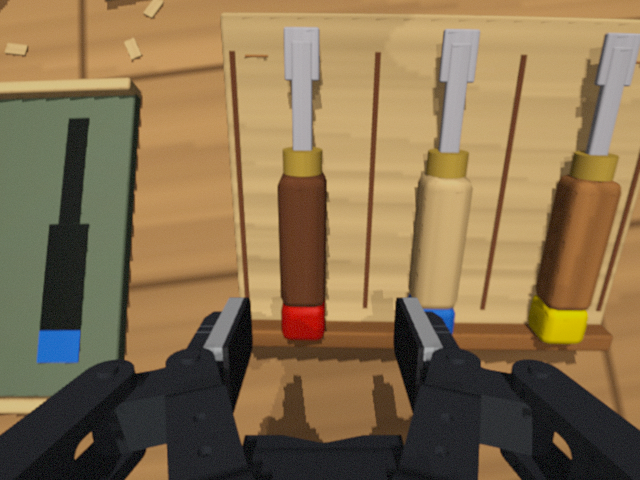

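View pics/s7z.png

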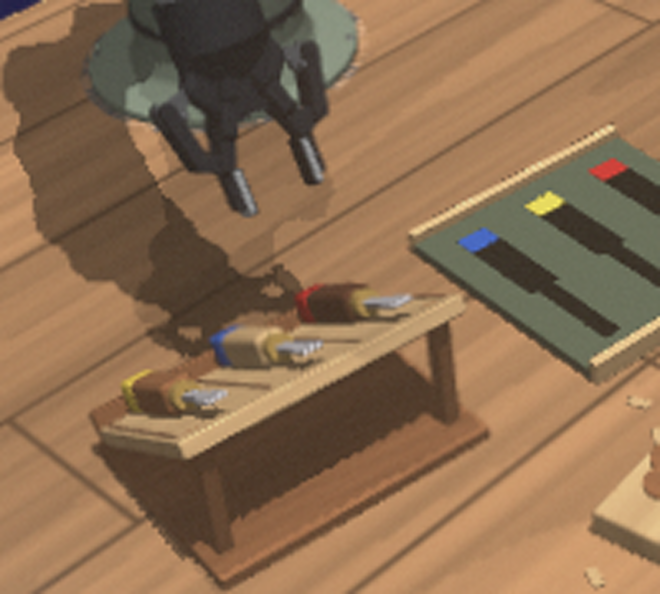

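```bash
cat > g4.py <<'E'
import pickle
from h import *
from scipy.optimize import least_squares
a=.55
V=pickle.load(open("pics/w7.pkl","rb"))
def G(p,l):
    R=Rn.from_matrix(Rn.from_euler('z',p[3]).as_matrix()@Rn.from_euler('y',-a).as_matrix()); return R.apply(np.atleast_2d(l))+p[:3]
pts={"red":[((-.05,0,.012),(303,337)),((.052,-.013,.0),(328,182)),((.052,.013,.0),(279,182)),((.12,0,0),(302,28)),((-.026,0,.013),(303,304))],
"yellow":[((-.05,0,.012),(557,340)),((.12,0,0),(623,34)),((.052,0,.013),(590,178)),((-.026,0,.013),(561,305))],
"blue":[((.12,0,0),(461,31)),((.052,0,.013),(447,176)),((-.026,0,.013),(434,307))]}
for n,o in pts.items():
    r=lambda p:np.array([proj(V,G(p,l))[0]-q for l,q in o]).ravel()
    f=least_squares(r,[.47,-.25,.075,-.13]); print(n,np.round(f.x,4),np.round(r(f.x),1))
E
python3 g4.py
```

```text
red [ 0.4711 -0.2511  0.067  -0.1406] [ 0.3  5.1 -1.1 -9.   0.6 -9.6  0.3  8.8 -0.1  4.7]
yellow [ 0.4531 -0.4035  0.0679 -0.1723] [-5.2 -0.3 -4.6  1.3  8.1 -2.2  1.3  1.3]
blue [ 0.4622 -0.3262  0.0702 -0.151 ] [-1.3  0.5  2.6 -1.1 -1.5  0.6]
```

```bash
python3 gp.py .475 -.2505 .115 -.14 .2 0 5
```

```text
target [ 0.475  -0.2505  0.115 ] [ 3.142 -0.2   -0.14 ]
t 18.85 pos [ 0.4361 -0.2594  0.1591] rot [-3.13  -0.454 -0.132] w 0.0513
N 5 row [ 0.159 -0.109  0.437] [-0.0004 -0.0081  0.0003] deg/row 2.9
```

```bash
python3 -m handwheel '[[0.16,-0.11,0.44,0,-0.008,0],[0.16,-0.11,0.44,0,-0.008,0],[0.16,-0.11,0.44,0,-0.008,0],[0.16,-0.11,0.44,0,-0.008,0],[0.16,-0.11,0.44,0,-0.008,0],[0,0,0,0,0,0]]'; python3 look.py w8 wrist; python3 gp.py .476 -.2505 .065 -.14 .2 0 3
```

```text
clock: 19.6
position: [0.477, -0.249, 0.1153]
tool_rot: [-3.135, -0.201, -0.123]
force: [-0.8, -0.3, 0.4]
grip_width: 0.0515
19.65 [ 0.4764 -0.2492  0.1155] [-3.135 -0.202 -0.124] [ 0.03  0.54  0.51  2.1  -0.78  0.48 -0.56]
target [ 0.476  -0.2505  0.065 ] [ 3.142 -0.2   -0.14 ]
t 19.65 pos [ 0.4764 -0.2492  0.1155] rot [-3.135 -0.202 -0.124] w 0.0513
N 3 row [-0.137  0.021  0.659] [-0.0005 -0.0001  0.0008] deg/row 0.4
```

View pics/w8.png

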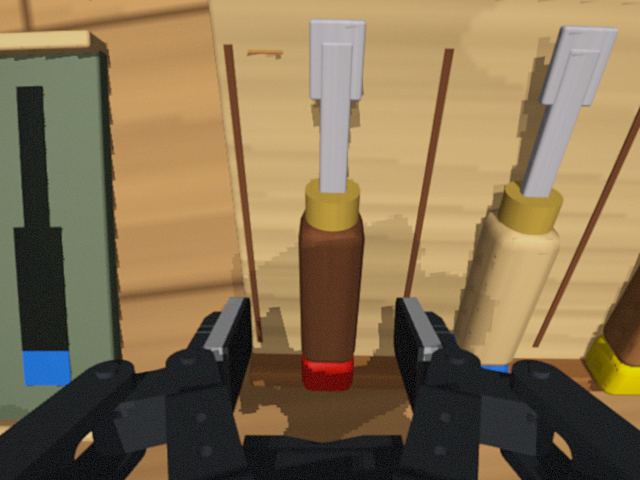

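```bash
python3 -m handwheel '[[-0.14,0.04,0.66,0,0,0.0008],[-0.14,0.04,0.66,0,0,0.0008],[-0.14,0.04,0.66,0,0,0.0008],[0,0,0,0,0,0]]'; python3 -m handwheel '[[0,0,0,0,0,0],[0,0,0,0,0,0],[0,0,0,0,0,0],[0,0,0,0,0,0]]' 1 50; python3 look.py w9 wrist; python3 look.py s9 scene; python3 - <<'E'
import cv2
a=cv2.imread("pics/s9.png")[190:370,100:300];a=cv2.resize(a,None,fx=3.3,fy=3.3,interpolation=2);cv2.imwrite("pics/s9z.png",a)
E
```

```text
clock: 20.15
position: [0.4746, -0.2522, 0.0646]
tool_rot: [-3.13, -0.202, -0.142]
force: [0.1, -0.9, 0.4]
grip_width: 0.0514
clock: 20.65
position: [0.4759, -0.2519, 0.0656]
tool_rot: [-3.13, -0.204, -0.141]
force: [-4.0, 1.7, 10.6]
grip_width: 0.0255
20.7 [ 0.4759 -0.252   0.0656] [-3.13  -0.204 -0.141] [ 0.14  0.62  0.37  2.12 -0.89  0.37 -0.45]
20.75 [ 0.4759 -0.2519  0.0656] [-3.13  -0.204 -0.141] [ 0.14  0.62  0.37  2.12 -0.89  0.37 -0.45]
```

View pics/w9.png

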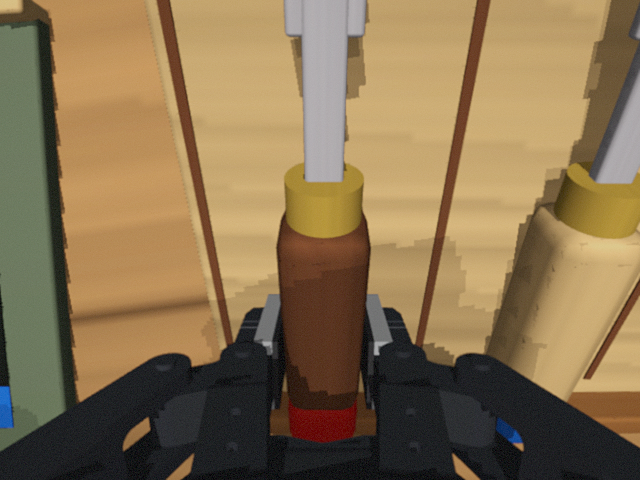

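View pics/s9z.png

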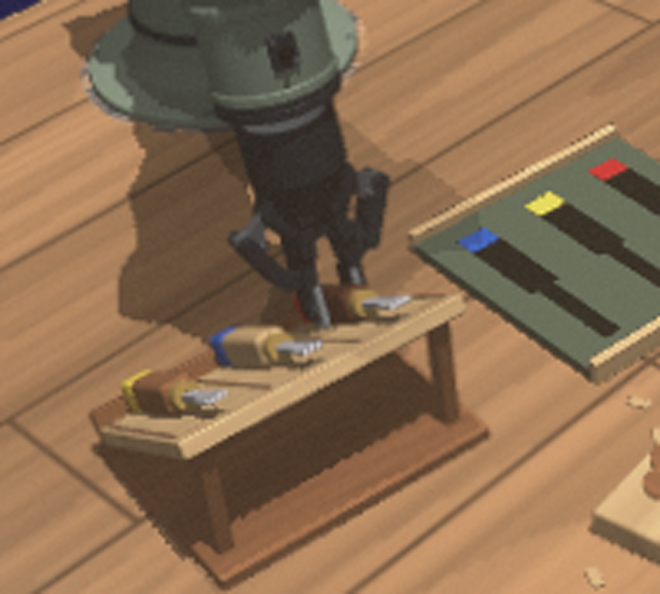

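```bash
cat > place.py <<'E'
# place.py gx gy gz gyaw | grasp tool pos(3) rpy(3) | target O xyz yaw pitch N
import sys
from h import *
from plan import plan
A=[float(v) for v in sys.argv[1:]]
O=np.array(A[0:3]); tp=np.array(A[3:6]); tr=Rn.from_euler('xyz',A[6:9]).as_matrix(); t=np.array(A[9:12]); yaw,pit,N=A[12:15]
l=tr.T@(O-tp); print("O in tool",np.round(l,4)); l[1]=0
th=np.arcsin(tr[2,0]) # tool pitch up
rel=.55-th  # gouge pitch above tool x
p=pit-rel
M=Rn.from_euler('z',yaw).as_matrix()@Rn.from_euler('y',-p).as_matrix()@np.diag([1,-1,-1.])
tgt=t-M@l; e=Rn.from_matrix(M).as_euler('xyz'); print("toolpitch",round(p,3),"target",np.round(tgt,4),np.round(e,3)); plan(tgt,e,int(N))
E
python3 -m handwheel '[[0.15,0,-0.7,0,0,0],[0.15,0,-0.7,0,0,0],[0.15,0,-0.7,0,0,0],[0.15,0,-0.7,0,0,0],[0.15,0,-0.7,0,0,0]]'
python3 look.py w10 wrist
python3 place.py .4715 -.2510 .070 .4759 -.2519 .0656 -3.13 -.204 -.141 .4968 .0756 .10 -.114 0 16
```

```text
clock: 21.38
position: [0.4764, -0.2526, 0.1552]
tool_rot: [-3.13, -0.203, -0.141]
force: [0.8, 0.1, -1.4]
grip_width: 0.0251
21.425 [ 0.477  -0.2532  0.157 ] [-3.13  -0.205 -0.141] [-0.04  0.49  0.62  2.07 -0.7   0.57 -0.64]
O in tool [-0.0035 -0.0003 -0.0052]
toolpitch -0.346 target [0.4983 0.0754 0.0939] [ 3.142  0.346 -0.114]
t 21.43 pos [ 0.477  -0.2532  0.157 ] rot [-3.13  -0.205 -0.141] w 0.025
N 16 row [-0.044 -0.821  0.166] [-0.0001 -0.0055 -0.0002] deg/row 2.0
```

View pics/w10.png

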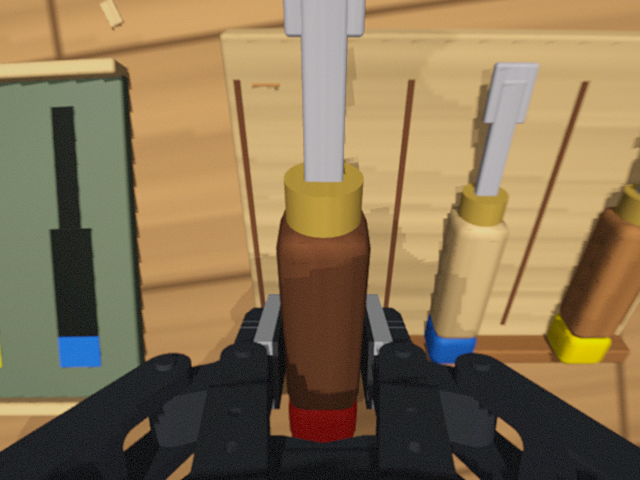

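```bash
python3 -m handwheel '[[-0.04,-0.82,0.12,0,-0.0055,0],[-0.04,-0.82,0.12,0,-0.0055,0],[-0.04,-0.82,0.12,0,-0.0055,0],[-0.04,-0.82,0.12,0,-0.0055,0],[-0.04,-0.82,0.12,0,-0.0055,0],[-0.04,-0.82,0.12,0,-0.0055,0],[-0.04,-0.82,0.12,0,-0.0055,0],[-0.04,-0.82,0.12,0,-0.0055,0]]'
python3 -m handwheel '[[-0.04,-0.82,0.17,0,-0.0055,0],[-0.04,-0.82,0.17,0,-0.0055,0],[-0.04,-0.82,0.17,0,-0.0055,0],[-0.04,-0.82,0.17,0,-0.0055,0],[-0.04,-0.82,0.17,0,-0.0055,0],[-0.04,-0.82,0.17,0,-0.0055,0],[-0.04,-0.82,0.17,0,-0.0055,0],[-0.04,-0.82,0.17,0,-0.0055,0]]'
python3 look.py w11 wrist
python3 place.py .4715 -.2510 .070 .4759 -.2519 .0656 -3.13 -.204 -.141 .4968 .0756 .027 -.114 0 4
```

```text
clock: 22.42
position: [0.4931, -0.0884, 0.1315]
tool_rot: [-3.13, 0.075, -0.137]
force: [-0.2, 0.6, -1.6]
grip_width: 0.025
clock: 23.42
position: [0.5015, 0.0764, 0.1016]
tool_rot: [-3.129, 0.351, -0.133]
force: [-0.3, 0.3, -1.0]
grip_width: 0.0252
23.475 [0.5016 0.0793 0.1008] [-3.127  0.354 -0.131] [-0.61  0.82  0.66  1.76 -0.59  1.15 -1.37]
O in tool [-0.0035 -0.0003 -0.0052]
toolpitch -0.346 target [0.4983 0.0754 0.0209] [ 3.142  0.346 -0.114]
t 23.48 pos [0.5016 0.0793 0.1008] rot [-3.127  0.354 -0.131] w 0.0251
N 4 row [0.249 0.05  0.759] [-0.0008  0.0003 -0.0006] deg/row 0.4
```

View pics/w11.png

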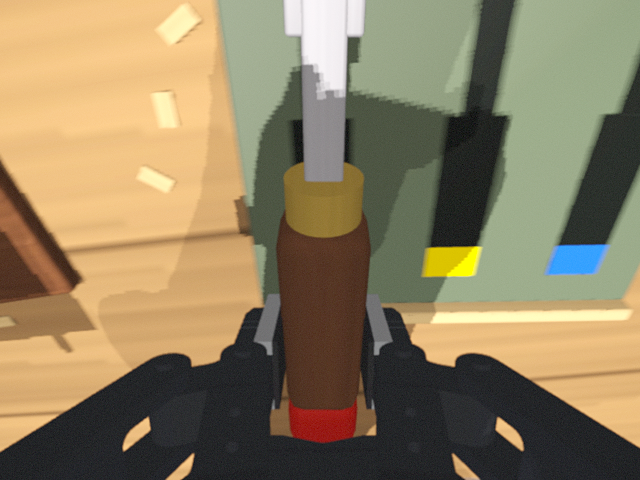

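```bash
python3 - <<'E'
import pickle
from h import *
f=pickle.load(open("pics/w11.pkl","rb")); print(unproj(f,[(451,262),(576,260)],.012))
E
python3 -m handwheel '[[0.25,0.05,0.75,-0.0008,0,-0.0006],[0.25,0.05,0.75,-0.0008,0,-0.0006],[0.25,0.05,0.75,-0.0008,0,-0.0006],[0.25,0.05,0.7,-0.0008,0,-0.0006],[0,0,0,0,0,0]]'
python3 place.py .4715 -.2510 .070 .4759 -.2519 .0656 -3.13 -.204 -.141 .4968 .0756 .025 -.114 0 1; python3 look.py w12 wrist; python3 look.py s12 scene; python3 - <<'E'
import cv2
a=cv2.imread("pics/s12.png")[190:320,210:360];a=cv2.resize(a,None,fx=4,fy=4,interpolation=2);cv2.imwrite("pics/s12z.png",a)
E
```

```text
[[ 0.44536425  0.00725052  0.012     ]
 [ 0.43725088 -0.06727289  0.012     ]]
clock: 24.1
position: [0.4984, 0.071, 0.0224]
tool_rot: [3.139, 0.352, -0.118]
force: [0.3, 0.1, -0.8]
grip_width: 0.0253
O in tool [-0.0035 -0.0003 -0.0052]
toolpitch -0.346 target [0.4983 0.0754 0.0189] [ 3.142  0.346 -0.114]
t 24.1 pos [0.4984 0.071  0.0224] rot [ 3.139  0.352 -0.118] w 0.0253
N 1 row [ 0.026 -0.176  0.14 ] [ 0.0002  0.001  -0.0007] deg/row 0.4
24.15 [0.4989 0.071  0.0234] [ 3.139  0.351 -0.118] [-0.58  0.93  0.6   1.78 -0.64  1.02 -1.31]
24.2 [0.4992 0.0711 0.0239] [ 3.139  0.35  -0.118] [-0.58  0.92  0.6   1.78 -0.64  1.02 -1.31]
```

View pics/w12.png

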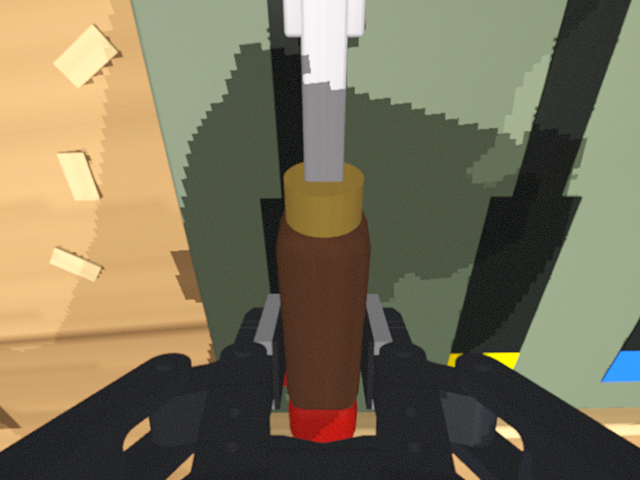

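View pics/s12z.png

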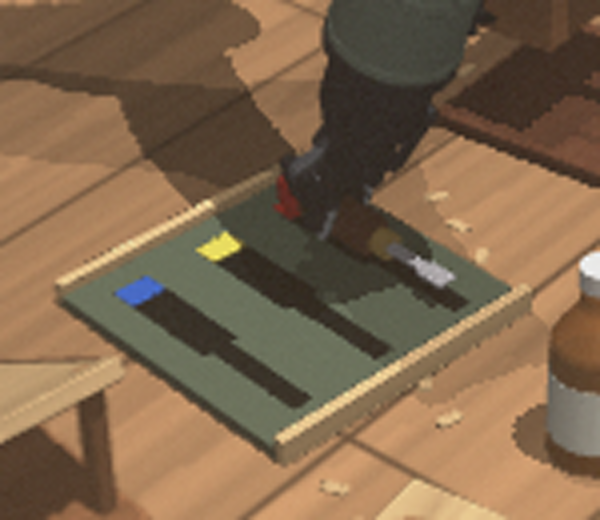

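```bash
python3 - <<'E'
import pickle
from h import *
f=pickle.load(open("pics/w12.pkl","rb")); u=unproj(f,[(263,198),(490,197),(580,197),(485,353)],.012); print(u)
c,s=np.cos(-.114),np.sin(-.114)
for l in((.012,.088),(.012,.013),(.012,-.013),(-.066,0)): print(.528+c*l[0]-s*l[1],-.0035+s*l[0]+c*l[1])
E
python3 -m handwheel '[[0.0,-0.2,0.1,0,0,0],[0.02,-0.03,0.08,0,0,0],[0,0,0,0,0,0]]'
```

```text
[[ 0.54427962  0.08475769  0.012     ]
 [ 0.53599079  0.01122254  0.012     ]
 [ 0.53256727 -0.0185089   0.012     ]
 [ 0.45625766  0.00428299  0.012     ]]
0.5499323932147723 0.0825637561803609
0.5414009004846541 0.008050578608900833
0.5384433163382132 -0.017780656282538658
0.46242840373711513 0.004007713602504015
clock: 24.58
position: [0.4987, 0.0774, 0.0194]
tool_rot: [3.14, 0.35, -0.118]
force: [0.0, 0.9, -0.6]
grip_width: 0.0252
```

```bash
python3 -m handwheel '[[-0.1,0,0.09,0,0,0],[0.02,0,0.05,0,0,0],[0,0,0,0,0,0]]'
```

```text
clock: 24.95
position: [0.4956, 0.0775, 0.0167]
tool_rot: [3.14, 0.35, -0.118]
force: [0.6, -0.2, -0.7]
grip_width: 0.0249
```

```bash
python3 -m handwheel '[[0,0,0,0,0,0],[0,0,0,0,0,0],[0,0,0,0,0,0]]' -0.2; python3 -m handwheel '[[-0.2,0,-0.7,0,0,0],[-0.2,0,-0.7,0,0,0],[-0.2,0,-0.7,0,0,0],[-0.2,0,-0.7,0,0,0],[-0.2,0,-0.7,0,0,0],[-0.2,0,-0.7,0,0,0]]'; python3 look.py w13 wrist;  python3 look.py t13 top;python3 - <<'E'
import cv2
a=cv2.imread("pics/t13.png")[200:320,260:390];a=cv2.resize(a,None,fx=5,fy=5,interpolation=2);cv2.imwrite("pics/t13z.png",a)
E
```

```text
clock: 25.32
position: [0.4957, 0.0776, 0.0168]
tool_rot: [3.14, 0.35, -0.118]
force: [-0.5, 0.5, 0.4]
grip_width: 0.0512
clock: 26.08
position: [0.5036, 0.0768, 0.127]
tool_rot: [3.14, 0.35, -0.118]
force: [-0.6, 0.5, -0.2]
grip_width: 0.0516
26.125 [0.5045 0.0767 0.1289] [ 3.14   0.348 -0.118] [-0.64  0.78  0.69  1.74 -0.55  1.2  -1.39]
26.175 [0.5044 0.0768 0.1276] [ 3.14   0.348 -0.118] [-0.64  0.78  0.69  1.74 -0.55  1.19 -1.39]
```

View pics/w13.png

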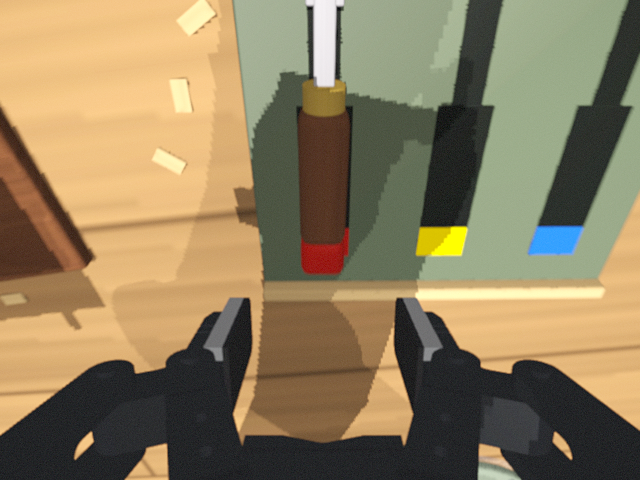

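View pics/t13z.png

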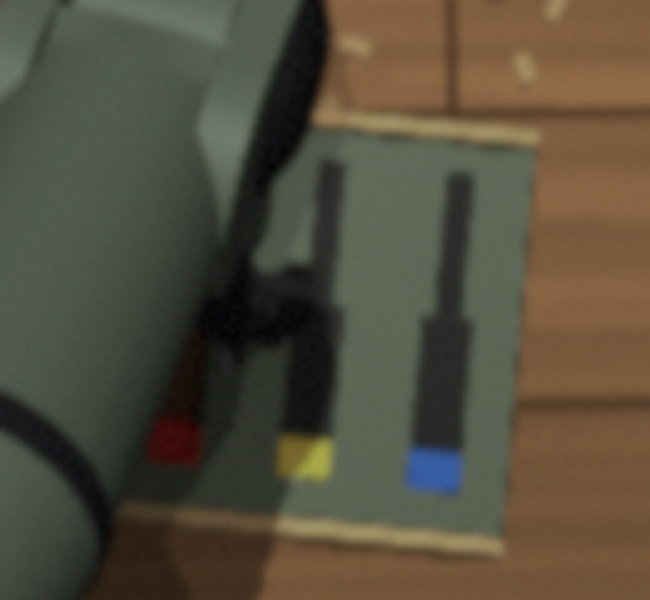

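```bash
python3 - <<'E'
import pickle
from h import *
f=pickle.load(open("pics/w13.pkl","rb"))
g=unproj(f,[(323,272),(323,115),(300,200),(350,200)],.038); m=unproj(f,[(442,255),(555,254),(349,256),(330,107),(352,107)],.012)
print(g);print(m)
c,s=np.cos(-.114),np.sin(-.114)
for q in list(g)+list(m):
    d=q[:2]-[.528,-.0035]; print(np.round([c*d[0]+s*d[1],-s*d[0]+c*d[1]],4))
E
```

```text
[[0.44974542 0.08243269 0.038     ]
 [0.54672051 0.07112158 0.038     ]
 [0.50163481 0.08887325 0.038     ]
 [0.49847503 0.06208033 0.038     ]]
[[ 0.43321813  0.00397161  0.012     ]
 [ 0.42498698 -0.07222449  0.012     ]
 [ 0.43972572  0.06601117  0.012     ]
 [ 0.5414017   0.06793596  0.012     ]
 [ 0.54004301  0.05630084  0.012     ]]
[-0.0875  0.0765]
[0.0101 0.0763]
[-0.0367  0.0888]
[-0.0368  0.0618]
[-0.095  -0.0034]
[-0.0945 -0.08  ]
[-0.0956  0.059 ]
[0.0052 0.0725]
[0.0052 0.0608]
```

```bash
python3 gp.py .466 -.327 .14 -.135 .2 0 18
```

```text
target [ 0.466 -0.327  0.14 ] [ 3.142 -0.2   -0.135]
t 26.18 pos [0.5044 0.0768 0.1276] rot [ 3.14   0.348 -0.118] w 0.0513
N 18 row [ 0.026  0.901 -0.029] [0.     0.0048 0.0002] deg/row 1.7
```

```bash
python3 -m handwheel '[[0.02,0.9,-0.1,0,0.0048,0.0002],[0.02,0.9,-0.1,0,0.0048,0.0002],[0.02,0.9,-0.1,0,0.0048,0.0002],[0.02,0.9,-0.1,0,0.0048,0.0002],[0.02,0.9,-0.05,0,0.0048,0.0002],[0.02,0.9,-0.05,0,0.0048,0.0002],[0.02,0.9,-0.03,0,0.0048,0.0002],[0.02,0.9,-0.03,0,0.0048,0.0002]]'
python3 -m handwheel '[[0.03,0.9,0,0,0.0048,0.0002],[0.03,0.9,0,0,0.0048,0.0002],[0.03,0.9,0,0,0.0048,0.0002],[0.03,0.9,0,0,0.0048,0.0002],[0.03,0.9,0,0,0.0048,0.0002],[0.03,0.9,0,0,0.0048,0.0002],[0.03,0.9,0.03,0,0.0048,0.0002],[0.03,0.9,0.03,0,0.0048,0.0002]]'; python3 gp.py .466 -.327 .12 -.135 .2 0 3
```

```text
clock: 27.18
position: [0.489, -0.1034, 0.1386]
tool_rot: [3.137, 0.109, -0.127]
force: [0.8, -0.5, -0.3]
grip_width: 0.0511
clock: 28.18
position: [0.4715, -0.2825, 0.1378]
tool_rot: [3.138, -0.133, -0.136]
force: [0.1, -0.1, -0.2]
grip_width: 0.0512
target [ 0.466 -0.327  0.12 ] [ 3.142 -0.2   -0.135]
t 28.18 pos [ 0.4715 -0.2825  0.1378] rot [ 3.138 -0.133 -0.136] w 0.0512
N 3 row [-0.029  0.597  0.237] [ 0.0002  0.0036 -0.0001] deg/row 1.3
```

```bash
python3 -m handwheel '[[-0.03,0.6,0.24,0,0.0036,0],[-0.03,0.6,0.24,0,0.0036,0],[-0.03,0.6,0.24,0,0.0036,0],[0,0,0,0,0,0]]'; python3 look.py w14 wrist; python3 gp.py .4665 -.327 .065 -.14 .2 0 3
```

```text
clock: 28.68
position: [0.4652, -0.3274, 0.1197]
tool_rot: [3.138, -0.199, -0.138]
force: [0.6, -0.2, 0.1]
grip_width: 0.0514
28.725 [ 0.4657 -0.3267  0.1199] [ 3.138 -0.199 -0.137] [ 0.17  0.58  0.52  2.02 -0.75  0.54 -0.48]
target [ 0.4665 -0.327   0.065 ] [ 3.142 -0.2   -0.14 ]
t 28.73 pos [ 0.4657 -0.3267  0.1199] rot [ 3.138 -0.199 -0.137] w 0.0512
N 3 row [-0.135  0.001  0.72 ] [0.0002 0.     0.0001] deg/row 0.1
```

View pics/w14.png

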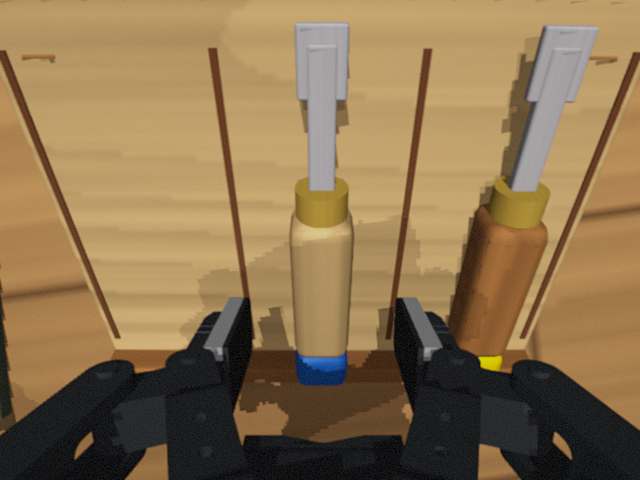

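Centred (handle at column 322). Descend, grip and lift.

```bash
python3 -m handwheel '[[-0.14,0,0.72,0,0,0],[-0.14,0,0.72,0,0,0],[-0.14,0,0.72,0,0,0],[0,0,0,0,0,0]]'; python3 -m handwheel '[[0,0,0,0,0,0],[0,0,0,0,0,0],[0,0,0,0,0,0],[0,0,0,0,0,0]]' 1 50; python3 -m handwheel '[[0.15,0,-0.7,0,0,0],[0.15,0,-0.7,0,0,0],[0.15,0,-0.7,0,0,0],[0.15,0,-0.7,0,0,0],[0.15,0,-0.7,0,0,0]]'
python3 look.py w15 wrist
```

```text
clock: 29.22
position: [0.4665, -0.3259, 0.0643]
tool_rot: [3.139, -0.198, -0.136]
force: [-0.6, -0.3, 0.5]
grip_width: 0.0511
clock: 29.72
position: [0.4669, -0.3269, 0.0661]
tool_rot: [3.137, -0.201, -0.136]
force: [-4.4, 1.9, 8.1]
grip_width: 0.0248
clock: 30.35
position: [0.4677, -0.3266, 0.1558]
tool_rot: [3.137, -0.2, -0.136]
force: [-0.2, 0.1, -1.5]
grip_width: 0.0256
30.4 [ 0.4683 -0.3273  0.1577] [ 3.137 -0.203 -0.136] [ 0.12  0.53  0.6   1.99 -0.69  0.62 -0.54]
```

View pics/w15.png

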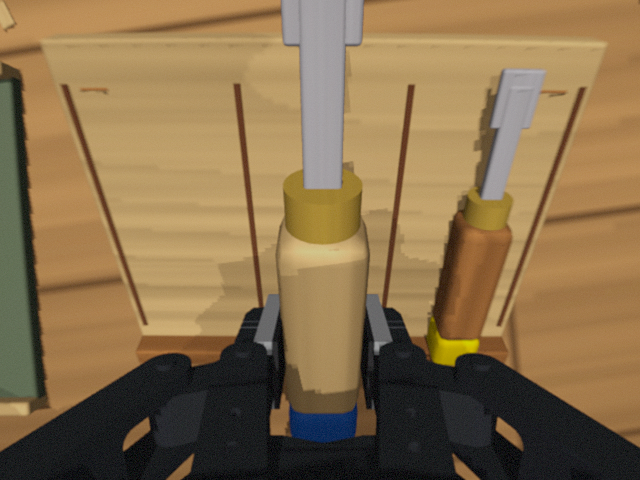

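```bash
python3 gp.py .475 -.075 .085 -.114 -.35 0 12
```

```text
target [ 0.475 -0.075  0.085] [ 3.142  0.35  -0.114]
t 30.4 pos [ 0.4683 -0.3273  0.1577] rot [ 3.137 -0.203 -0.136] w 0.0253
N 12 row [-0.073 -0.838  0.246] [ 0.     -0.0073 -0.0003] deg/row 2.6
```

```bash
python3 -m handwheel '[[-0.07,-0.84,0.1,0,-0.0073,-0.0003],[-0.07,-0.84,0.1,0,-0.0073,-0.0003],[-0.07,-0.84,0.1,0,-0.0073,-0.0003],[-0.07,-0.84,0.1,0,-0.0073,-0.0003],[-0.07,-0.84,0.1,0,-0.0073,-0.0003],[-0.07,-0.84,0.1,0,-0.0073,-0.0003],[-0.07,-0.84,0.3,0,-0.0073,-0.0003],[-0.07,-0.84,0.35,0,-0.0073,-0.0003]]'; python3 -m handwheel '[[-0.07,-0.84,0.35,0,-0.0073,-0.0003],[-0.07,-0.84,0.35,0,-0.0073,-0.0003],[-0.07,-0.84,0.35,0,-0.0073,-0.0003],[-0.07,-0.84,0.35,0,-0.0073,-0.0003],[0,0,0,0,0,0]]'; python3 look.py w16 wrist;python3 gp.py .4745 -.0745 .017 -.114 -.35 0 4
```

```text
clock: 31.4
position: [0.4755, -0.1577, 0.1222]
tool_rot: [3.137, 0.168, -0.123]
force: [1.0, 0.1, -1.2]
grip_width: 0.0251
clock: 32.02
position: [0.4705, -0.0717, 0.0886]
tool_rot: [3.139, 0.353, -0.113]
force: [0.6, 0.1, -1.8]
grip_width: 0.0253
32.075 [ 0.4704 -0.073   0.0891] [ 3.139  0.351 -0.115] [-0.4   0.81  0.69  1.84 -0.51  1.07 -1.13]
target [ 0.4745 -0.0745  0.017 ] [ 3.142  0.35  -0.114]
t 32.08 pos [ 0.4704 -0.073   0.0891] rot [ 3.139  0.351 -0.115] w 0.0251
N 4 row [0.288 0.009 0.663] [ 0.0001  0.     -0.    ] deg/row 0.0
```

View pics/w16.png

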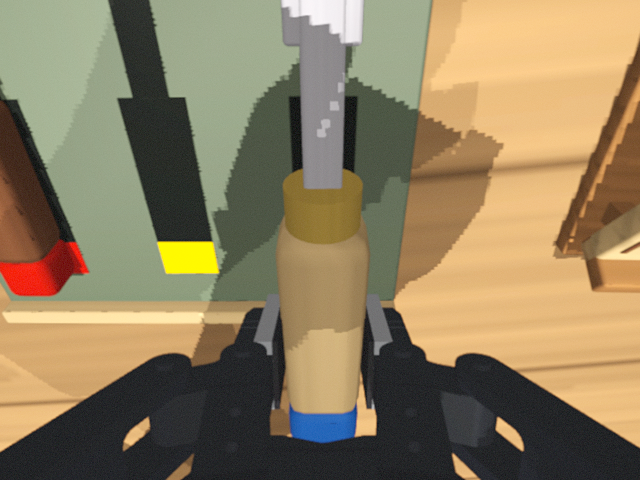

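```bash
python3 -m handwheel '[[0.29,0,0.66,0,0,0],[0.29,0,0.66,0,0,0],[0.29,0,0.66,0,0,0],[0.25,0,0.62,0,0,0],[0,0,0,0,0,0]]'; python3 look.py w17 wrist; python3 gp.py .4745 -.0745 .017 -.114 -.35 0 1
```

```text
clock: 32.7
position: [0.4736, -0.0742, 0.0176]
tool_rot: [3.139, 0.352, -0.116]
force: [0.7, -0.3, -1.3]
grip_width: 0.0252
32.75 [ 0.474  -0.0743  0.0184] [ 3.139  0.351 -0.116] [-0.36  0.92  0.62  1.84 -0.58  0.96 -1.1 ]
target [ 0.4745 -0.0745  0.017 ] [ 3.142  0.35  -0.114]
t 32.75 pos [ 0.474  -0.0743  0.0184] rot [ 3.139  0.351 -0.116] w 0.0254
N 1 row [0.038 0.007 0.047] [ 0.0003  0.0002 -0.0003] deg/row 0.2
```

View pics/w17.png

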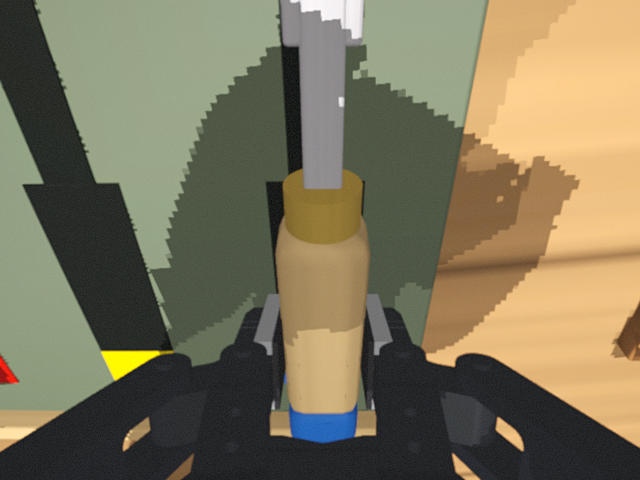

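```bash
python3 -m handwheel '[[0.04,-0.08,0.09,0,0,0],[0,0,0,0,0,0]]'; python3 -m handwheel '[[0,0,0,0,0,0],[0,0,0,0,0,0],[0,0,0,0,0,0]]' -0.2; python3 -m handwheel '[[-0.2,0,-0.7,0,0,0],[-0.2,0,-0.7,0,0,0],[-0.2,0,-0.7,0,0,0],[-0.2,0,-0.7,0,0,0],[-0.2,0,-0.7,0,0,0],[-0.2,0,-0.7,0,0,0],[0,0,0,0,0,0]]'; python3 look.py w18 wrist; python3 gp.py .456 -.4045 .15 -.135 .2 0 16
```

```text
clock: 33.0
position: [0.475, -0.0718, 0.0166]
tool_rot: [3.139, 0.35, -0.115]
force: [0.4, 0.3, -1.0]
grip_width: 0.0252
clock: 33.38
position: [0.4748, -0.0721, 0.0165]
tool_rot: [3.139, 0.35, -0.116]
force: [0.1, 0.6, -0.1]
grip_width: 0.0511
clock: 34.25
position: [0.4832, -0.0728, 0.1266]
tool_rot: [3.139, 0.348, -0.115]
force: [-0.2, -0.1, 0.2]
grip_width: 0.0513
34.3 [ 0.4828 -0.0726  0.1257] [ 3.139  0.35  -0.115] [-0.42  0.77  0.72  1.79 -0.48  1.15 -1.16]
target [ 0.456  -0.4045  0.15  ] [ 3.142 -0.2   -0.135]
t 34.3 pos [ 0.4828 -0.0726  0.1257] rot [ 3.139  0.35  -0.115] w 0.0512
N 16 row [ 0.031  0.832 -0.063] [0.     0.0055 0.0002] deg/row 2.0
```

View pics/w18.png

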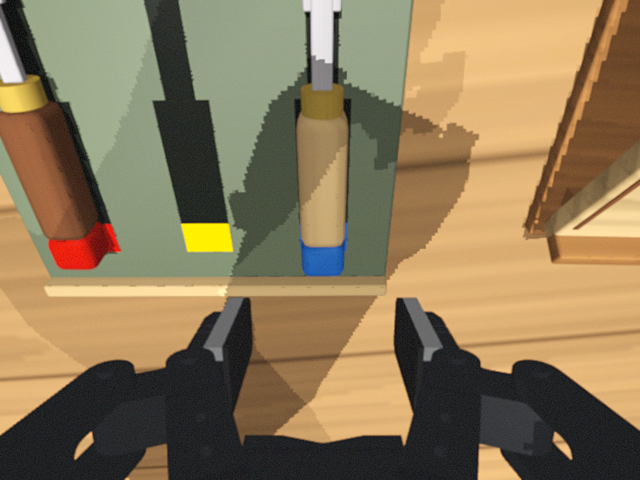

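```bash
python3 -m handwheel '[[0.03,0.83,-0.12,0,0.0055,0.0002],[0.03,0.83,-0.12,0,0.0055,0.0002],[0.03,0.83,-0.12,0,0.0055,0.0002],[0.03,0.83,-0.12,0,0.0055,0.0002],[0.03,0.83,-0.06,0,0.0055,0.0002],[0.03,0.83,-0.06,0,0.0055,0.0002],[0.03,0.83,-0.06,0,0.0055,0.0002],[0.03,0.83,-0.06,0,0.0055,0.0002]]'; python3 -m handwheel '[[0.03,0.83,0,0,0.0055,0.0002],[0.03,0.83,0,0,0.0055,0.0002],[0.03,0.83,0,0,0.0055,0.0002],[0.03,0.83,0,0,0.0055,0.0002],[0.03,0.83,0,0,0.0055,0.0002],[0.03,0.83,0,0,0.0055,0.0002],[0.03,0.83,0,0,0.0055,0.0002],[0.03,0.83,0,0,0.0055,0.0002]]'; python3 gp.py .456 -.4045 .12 -.14 .2 0 2
```

```text
clock: 35.3
position: [0.4727, -0.2404, 0.1422]
tool_rot: [3.137, 0.072, -0.126]
force: [-0.5, 0.0, -0.5]
grip_width: 0.0516
clock: 36.3
position: [0.4568, -0.4058, 0.1432]
tool_rot: [3.136, -0.204, -0.134]
force: [0.9, -0.3, -0.4]
grip_width: 0.0513
target [ 0.456  -0.4045  0.12  ] [ 3.142 -0.2   -0.14 ]
t 36.3 pos [ 0.4568 -0.4058  0.1432] rot [ 3.136 -0.204 -0.134] w 0.0513
N 2 row [-0.114 -0.025  0.451] [ 0.0003 -0.0004  0.0004] deg/row 0.2
```

```bash
python3 -m handwheel '[[-0.11,0,0.45,0.0003,0,0],[-0.11,0,0.45,0.0003,0,0],[0,0,0,0,0,0]]'; python3 look.py w19 wrist; python3 gp.py .4565 -.4045 .065 -.14 .2 0 3
```

```text
clock: 36.67
position: [0.4566, -0.4031, 0.1185]
tool_rot: [-3.141, -0.201, -0.133]
force: [0.9, -0.2, -0.1]
grip_width: 0.0508
36.725 [ 0.4569 -0.4034  0.1192] [-3.141 -0.201 -0.133] [ 0.33  0.64  0.51  1.9  -0.74  0.62 -0.38]
target [ 0.4565 -0.4045  0.065 ] [ 3.142 -0.2   -0.14 ]
t 36.73 pos [ 0.4569 -0.4034  0.1192] rot [-3.141 -0.201 -0.133] w 0.0514
N 3 row [-0.147  0.016  0.707] [-0.0001 -0.0001  0.0004] deg/row 0.1
```

View pics/w19.png

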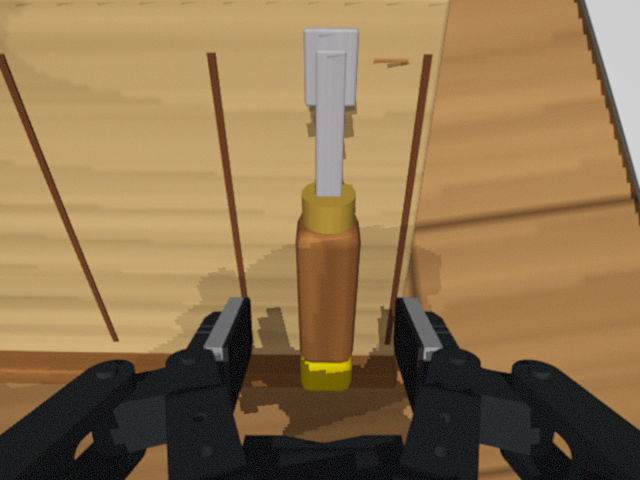

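```bash
python3 -m handwheel '[[-0.15,0.03,0.71,0,0,0.0004],[-0.15,0.03,0.71,0,0,0.0004],[-0.15,0.03,0.71,0,0,0.0004],[0,0,0,0,0,0]]'; python3 -m handwheel '[[0,0,0,0,0,0],[0,0,0,0,0,0],[0,0,0,0,0,0],[0,0,0,0,0,0]]' 1 50; python3 -m handwheel '[[0.15,0,-0.7,0,0,0],[0.15,0,-0.7,0,0,0],[0.15,0,-0.7,0,0,0],[0.15,0,-0.7,0,0,0],[0.15,0,-0.7,0,0,0],[0.15,0,-0.7,0,0,0]]'
python3 look.py w20 wrist; python3 gp.py .483 0.001 .10 -.114 -.35 0 18
```

```text
clock: 37.22
position: [0.4558, -0.4061, 0.0637]
tool_rot: [-3.139, -0.201, -0.142]
force: [-0.2, 0.1, 0.1]
grip_width: 0.0515
clock: 37.72
position: [0.4554, -0.4066, 0.0656]
tool_rot: [-3.14, -0.202, -0.142]
force: [-10.0, 3.4, 18.3]
grip_width: 0.0249
clock: 38.48
position: [0.4572, -0.4064, 0.174]
tool_rot: [-3.14, -0.203, -0.141]
force: [0.1, -0.1, -1.5]
grip_width: 0.0252
38.525 [ 0.4577 -0.4072  0.1761] [-3.141 -0.205 -0.141] [ 0.27  0.57  0.6   1.86 -0.67  0.73 -0.46]
target [0.483 0.001 0.1  ] [ 3.142  0.35  -0.114]
t 38.52 pos [ 0.4577 -0.4072  0.1761] rot [-3.141 -0.205 -0.141] w 0.0254
N 18 row [-0.051 -0.907  0.173] [-0.     -0.0049 -0.0002] deg/row 1.8
```

View pics/w20.png

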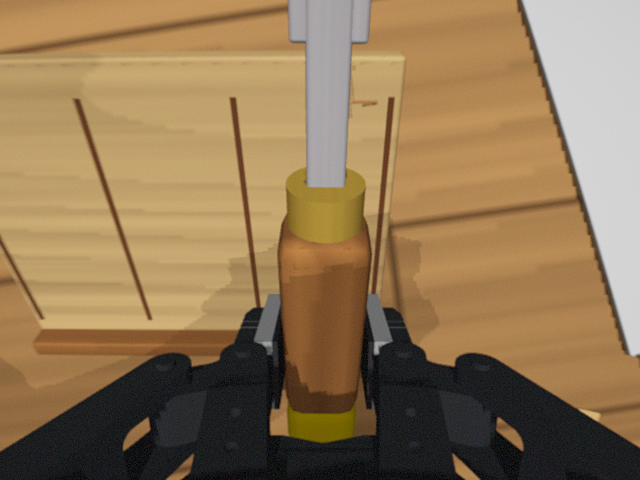

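```bash
python3 -m handwheel '[[-0.05,-0.91,0.08,0,-0.0049,-0.0002],[-0.05,-0.91,0.08,0,-0.0049,-0.0002],[-0.05,-0.91,0.08,0,-0.0049,-0.0002],[-0.05,-0.91,0.08,0,-0.0049,-0.0002],[-0.05,-0.91,0.08,0,-0.0049,-0.0002],[-0.05,-0.91,0.08,0,-0.0049,-0.0002],[-0.05,-0.91,0.08,0,-0.0049,-0.0002],[-0.05,-0.91,0.08,0,-0.0049,-0.0002]]'; python3 -m handwheel '[[-0.05,-0.91,0.13,0,-0.0049,-0.0002],[-0.05,-0.91,0.13,0,-0.0049,-0.0002],[-0.05,-0.91,0.13,0,-0.0049,-0.0002],[-0.05,-0.91,0.13,0,-0.0049,-0.0002],[-0.05,-0.91,0.13,0,-0.0049,-0.0002],[-0.05,-0.91,0.13,0,-0.0049,-0.0002],[-0.05,-0.91,0.13,0,-0.0049,-0.0002],[-0.05,-0.91,0.13,0,-0.0049,-0.0002]]'; python3 gp.py .483 0.001 .10 -.114 -.35 0 3
```

```text
clock: 39.52
position: [0.4737, -0.2242, 0.1561]
tool_rot: [-3.141, 0.045, -0.131]
force: [1.0, -0.8, -1.5]
grip_width: 0.025
clock: 40.52
position: [0.483, -0.0415, 0.132]
tool_rot: [-3.139, 0.292, -0.121]
force: [1.0, 0.0, -1.5]
grip_width: 0.0253
target [0.483 0.001 0.1  ] [ 3.142  0.35  -0.114]
t 40.52 pos [ 0.483  -0.0415  0.132 ] rot [-3.139  0.292 -0.121] w 0.0253
N 3 row [ 0.067 -0.562  0.428] [-0.0002 -0.0031 -0.0003] deg/row 1.1
```

```bash
python3 -m handwheel '[[0.07,-0.56,0.3,0,-0.0031,-0.0003],[0.07,-0.56,0.43,0,-0.0031,-0.0003],[0.07,-0.56,0.53,0,-0.0031,-0.0003],[0,0,0,0,0,0]]';  python3 look.py w21 wrist;python3 gp.py .4835 0.001 .0175 -.114 -.35 0 4
```

```text
clock: 41.02
position: [0.4828, 0.0004, 0.0994]
tool_rot: [-3.138, 0.351, -0.113]
force: [0.2, 0.0, -1.2]
grip_width: 0.0248
41.075 [ 0.483  -0.0005  0.1001] [-3.138  0.349 -0.115] [-0.51  0.79  0.67  1.82 -0.53  1.1  -1.26]
target [0.4835 0.001  0.0175] [ 3.142  0.35  -0.114]
t 41.08 pos [ 0.483  -0.0005  0.1001] rot [-3.138  0.349 -0.115] w 0.0251
N 4 row [ 0.286 -0.014  0.775] [-0.0002 -0.     -0.    ] deg/row 0.1
```

View pics/w21.png

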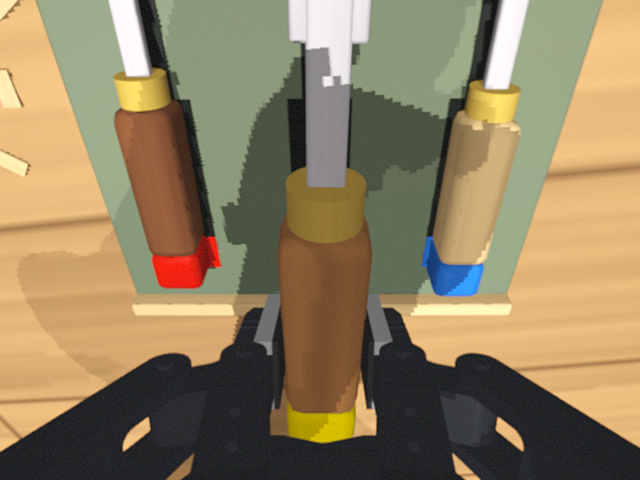

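```bash
python3 -m handwheel '[[0.29,0,0.77,0,0,0],[0.29,0,0.77,0,0,0],[0.29,0,0.77,0,0,0],[0.28,0,0.75,0,0,0],[0,0,0,0,0,0]]'; python3 look.py w22 wrist; python3 gp.py .4835 0.002 .0165 -.114 -.35 0 1
```

```text
clock: 41.7
position: [0.4834, -0.0003, 0.0175]
tool_rot: [-3.138, 0.351, -0.115]
force: [0.6, -1.4, -0.9]
grip_width: 0.0254
41.75 [ 4.839e-01 -4.000e-04  1.840e-02] [-3.138  0.349 -0.115] [-0.46  0.91  0.59  1.83 -0.61  0.97 -1.2 ]
target [0.4835 0.002  0.0165] [ 3.142  0.35  -0.114]
t 41.75 pos [ 4.839e-01 -4.000e-04  1.840e-02] rot [-3.138  0.349 -0.115] w 0.0254
N 1 row [-0.    -0.093  0.083] [-0.0006 -0.0001 -0.0001] deg/row 0.2
```

View pics/w22.png

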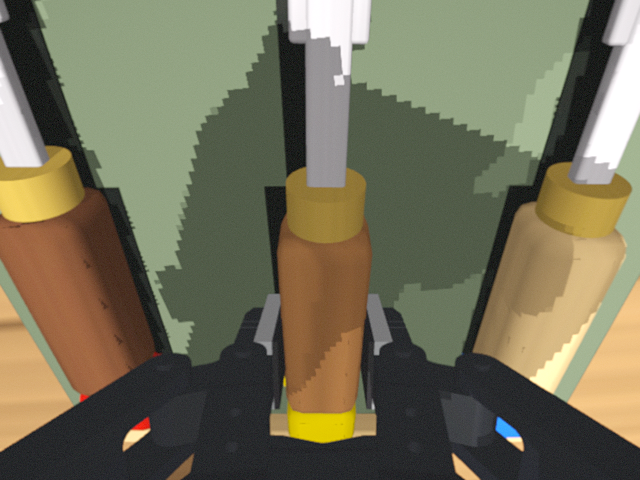

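```bash
python3 -m handwheel '[[0,-0.1,0.08,0,0,0],[0,0,0,0,0,0]]'; python3 -m handwheel '[[0,0,0,0,0,0],[0,0,0,0,0,0],[0,0,0,0,0,0]]' -0.2; python3 -m handwheel '[[-0.2,0,-0.7,0,0,0],[-0.2,0,-0.7,0,0,0],[-0.2,0,-0.7,0,0,0],[-0.2,0,-0.7,0,0,0],[-0.2,0,-0.7,0,0,0],[-0.2,0,-0.7,0,0,0],[-0.2,0,-0.7,0,0,0],[-0.2,0,-0.7,0,0,0]]'; python3 -m handwheel '[[-0.8,0.6,-0.3,0,0.01,0],[-0.8,0.6,-0.3,0,0.01,0],[-0.8,0.6,-0.3,0,0.01,0],[-0.8,0.6,-0.3,0,0.01,0],[0,0.9,-0.3,0,0.01,0],[0,0.9,-0.3,0,0,0],[0,0.9,-0.3,0,0,0],[0,0.9,-0.3,0,0,0]]';  python3 look.py w23 wrist; python3 look.py t23 top; python3 look.py s23 scene; python3 - <<'E'
import cv2
a=cv2.imread("pics/t23.png")[200:320,140:400];a=cv2.resize(a,None,fx=3,fy=3,interpolation=2);cv2.imwrite("pics/t23z.png",a)
a=cv2.imread("pics/s23.png")[110:330,200:430];a=cv2.resize(a,None,fx=2.7,fy=2.7,interpolation=2);cv2.imwrite("pics/s23z.png",a)
E
```

```text
clock: 42.0
position: [0.4841, 0.0028, 0.0174]
tool_rot: [-3.137, 0.348, -0.114]
force: [-0.5, -0.4, -2.1]
grip_width: 0.0255
clock: 42.38
position: [0.4839, 0.0024, 0.0172]
tool_rot: [-3.137, 0.348, -0.114]
force: [-0.2, -0.9, 0.1]
grip_width: 0.0513
clock: 43.38
position: [0.494, 0.0006, 0.1635]
tool_rot: [-3.137, 0.348, -0.114]
force: [-0.0, -0.5, 0.5]
grip_width: 0.0512
clock: 44.38
position: [0.4086, -0.1415, 0.2415]
tool_rot: [-3.137, 0.034, -0.116]
force: [0.2, -0.7, 0.5]
grip_width: 0.0514
44.425 [ 0.4084 -0.1441  0.2424] [-3.138  0.033 -0.118] [-0.53  0.32  0.92  2.07 -0.31  0.93 -1.12]
44.475 [ 0.4086 -0.1428  0.2418] [-3.138  0.033 -0.119] [-0.53  0.32  0.92  2.07 -0.31  0.93 -1.13]
44.525 [ 0.4087 -0.1415  0.2413] [-3.137  0.034 -0.118] [-0.53  0.32  0.91  2.07 -0.31  0.93 -1.13]
```

View pics/t23z.png

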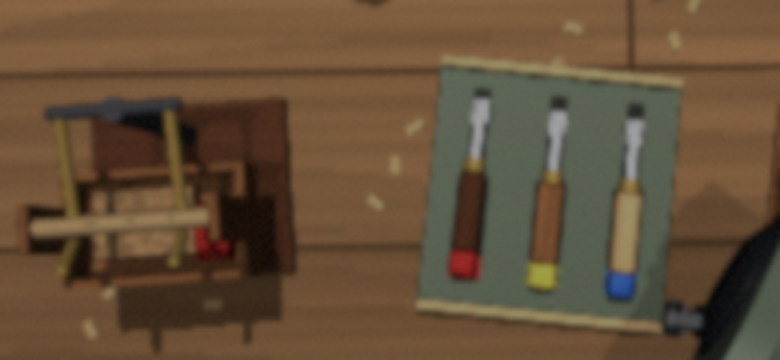

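View pics/s23z.png

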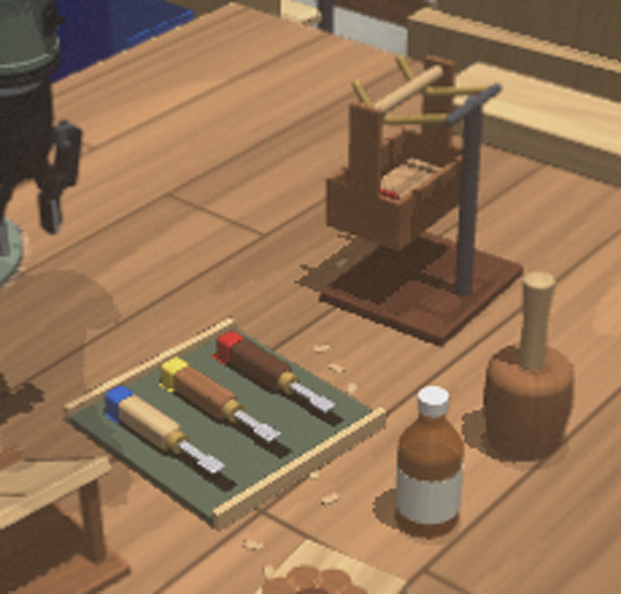

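View pics/w23.png

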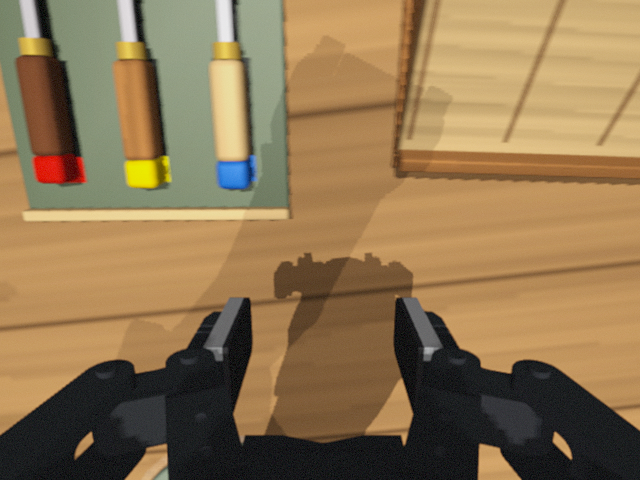

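```bash
python3 - <<'E'
import pickle
from h import *
f=pickle.load(open("pics/t23.pkl","rb")); z=lambda p:(np.array(p,float)+.5)/3-.5+[140,200]
c,s=np.cos(-.1114),np.sin(-.1114)
def L(q): d=q[:2]-[.5273,-.0032]; return np.round([c*d[0]+s*d[1],-s*d[0]+c*d[1]],4)
for n,b,t in(("red",(463,278),(483,93)),("yellow",(541,289),(559,105)),("blue",(620,299),(636,115))):
    B=L(unproj(f,[z(b)],.038)[0]);T=L(unproj(f,[z(t)],.025)[0]); print(n,"butt",B,"tip",T,"deg",np.degrees(np.arctan2(*(T-B)[::-1])))
u=lambda p:(np.array(p,float)+.5)/4-.5+[130,200]
g=pickle.load(open("pics/t2.pkl","rb"))
print("painted red/yel butt end",[L(unproj(g,[u(p)],.012)[0]) for p in((660,373),(763,383))],"tips",[L(unproj(g,[u(p)],.012)[0]) for p in((684,119),(786,130))])
E
```

```text
red butt [-0.0915  0.0765] tip [0.0865 0.0768] deg 0.0965658290943651
yellow butt [-0.0942  0.0023] tip [0.0823 0.0026] deg 0.09738650028890211
blue butt [-0.0959 -0.0725] tip [ 0.0802 -0.0722] deg 0.09760770713065174
painted red/yel butt end [array([-0.0934,  0.0758]), array([-0.0929,  0.0012])] tips [array([0.0917, 0.0779]), array([0.0912, 0.0029])]
```

```bash
python3 -m handwheel '[[0,0,0,0,0,0],[0,0,0,0,0,0]]'; python3 -c "
from workcell import bot
print(bot.job_done())"
```

```text
clock: 44.78
position: [0.4088, -0.1401, 0.2406]
tool_rot: [-3.137, 0.035, -0.115]
force: [1.3, -0.2, 0.3]
grip_width: 0.0509
the job is handed in; nothing more can be done
None
```

I hung the tote by its dowel on both hooks and let go. Then I laid the red, blue and yellow gouges on their matching shapes and handed the job in at about 45 s of the 72 s allowed. No verdict was reported.

**Tote:** In the last top and scene pictures it hangs upright. Its dowel is midway between the hooks to within about 1 pixel in the top picture.

**Gouges:** By the top camera all three are within about 5 mm along and 3 mm across of their shapes, under 1° off, with the blades pointing the right way. The limits are 20 mm, 15 mm and 10°.

**Bystanders:** The arm kept clear of the mallet, carved panel and oil bottle. The mallet and bottle look upright in the last picture, but I did not measure their positions again.

**Checks that disagreed:**
- **Wrist camera:** it differed from the other two by about 4–6 mm. It put the red gouge about 7 mm forward and 5 mm to +y of its shape, still within the limits.
- **Gouge rest:** the listed rest dimensions put the gouges about 8 mm higher than the pictures showed, so I used the picture height.
- **Tilted grasp:** holding the gripper square to the slope brought joints close to their limits, so I gripped at a smaller tilt and levelled the gouges when placing them.

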